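# Load and lock a busbar bracket carrier

## Robot

A 6-joint arm with a two-finger parallel gripper is mounted at the origin on the work surface. World frame = base frame: x ahead of the robot, y to its left, z up, the work surface at z = 0. Lengths are in m, angles in rad, forces in N, time in s.
With the tool pointing down it reaches from about 0.4 to 0.825 m from the base axis. Payload 7 kg.
Tool frame: the origin (TCP) lies on the centre line of the jaws, within the pads' length; the fingertips stand 25 mm ahead of it and the grasp point (between the pads) lies 6 mm ahead of it; z points along the fingers, y is the direction in which the jaws open and shut (so a half turn about z gives the same grasp; the last joint's range is limited). The gripper opens to 88 mm and grips with 3 to 60 N. Pads are 19 mm wide; open, the fingers measure 130 mm over their backs; the gripper's body (78 mm by 193 mm) begins 47 mm behind the grasp point.
Start: joints at [-0.942, 0.359, 0.012, 0, -1.224, -0.288], TCP at [0.226, -0.636, 0.23] pointing down, gripper open.
Joint ranges: [-3.07, 3.07], [-1.43, 2.12], [-1.02, 1.25], [-3.03, 1.67], [-3.05, -0], [-3.03, 3.03]. Speed limits (rad/s): [2.39, 2.39, 3.01, 3.14, 3.14, 3.14].

## Interface

Orientations are given as [roll, pitch, yaw] about the fixed x, y, z axes, in that order (R = Rz(yaw) Ry(pitch) Rx(roll)).
In Python, from station import * gives the robot as it stands. The module is installed in compiled form; this text tells all that it offers.
- The arm moves only by the tool step_arm, never from a script. Its argument "commands" is text: rows parted by semicolons, each of 6 numbers parted by spaces: the shift along the tool's x, y, z in mm, then the turn, a rotation vector about the tool's x, y, z in rad. A call has 1 to 8 rows; each row shifts and turns the commanded pose from where the row before left it, along the tool's axes as they then stand; what a row does not reach is not made up. A row lasts 1/8 s, in which the tool goes at most 62.5 mm and 10.7 degrees, less where a joint would pass 70% of its speed; a pose out of reach is approached as far as the arm can. A call is refused whole if a number of a shift passes 62.5 or a number of a turn 0.188, either way. A call with a gripper value outside its range is refused whole. "jaw" is the finger opening in mm, from 0 to 87.6, set as the call begins (left out, the last holds). The fingers move at their own pace and stop on an object; "grip_force" is the grip in N (left out, the last holds). Time passes only in rows, so rows that do not move let the fingers close. It gives the time, the measured TCP pose, the force and the opening at its end, in the units of the state.
- get_state(): the state, without advancing time (a new reading comes with each control period).
- grab_frame(name): name is "side" or "top"; returns a dict with "frame" (384x512x3 uint8, red, green, blue), "fovy" (degrees; the focal length in pixels is half the picture's height over the tangent of half this angle, whatever the lens; pixels are square), "cx", "cy" (the principal point, pixels), "k1" (the pictures are not rectified: a ray, as slopes to the right and down, at radius r is drawn at 1 + k1 r^2 times it, then the intrinsics apply), "rvec" (rotation vector, rad) and "tvec" (3), from world to camera coordinates, as OpenCV has them. Camera axes: x right, y down, z forward; pixel columns grow to the right and rows downward; lengths in m; the calibration is good to about 2 mm. A picture is of the moment at which its call begins. There is no depth.
- job_done(): hands the job in, once; it reports no verdict.
Trained networks look in a picture, given as the dict that the camera call returned (one of the last four; its "shot" number tells which), for a name from the list of things; names that differ only in an ending like _2 or _b are one class to them, and where a whole thing is asked for, a point or a joint stands for the part that bears it (a point fixed in the world has none). Each returns a list of dicts, best first, with "conf" (0 to 1); they miss things now and then, are a little off and sometimes report something else, mostly with a low value. They report only what shows in the picture. A call takes as long as a camera call. They do not tell look-alikes from the thing itself.
- recognise(picture, name): "pixel" ([column, row] in pixels, amid what is visible of it).
The state is a dict: "t": time; "q": joint angles; "qd": joint speeds; "joint_efforts": joint torques, N m; "eef_pos": TCP position; "ee_rot": TCP orientation; "force": force on the tool from outside, world axes, zero at the start; "moment": the same for the moment, N m; "width": finger opening in m.
Only numpy, scipy, OpenCV 4.12 (cv2) and the standard library are available. Lean on these libraries where they do the work, as an engineer would, in place of code of your own. Each camera call takes 0.05 s, during which the arm holds its last target.

## Task

Press the orange knob down and turn it anticlockwise until the yellow hold-down arm is fully open and the knob has sprung up, then lay every copper bracket flat and fully home in the nest with cheeks of its insulator's colour, the wide head in the nest's wide end. Then press and turn the knob back until the arm is locked over the brackets and the knob has sprung up again, and let go; leave the other things on the bench where they are.

Things in the scene. Friction and masses are not known exactly. Their poses are not given: they have to be found in the camera images.
- bracket_red: busbar bracket: flat copper bar 5 mm thick, own x -55 to +55 mm; shank 20 mm wide to x +25, then a head 36 mm wide. A red insulator block 22 x 22 mm, sides along x and y, stands on it at the origin, z 5 to 35. Origin: underside of the bar below the block; x to the head, z up. 140 g. May be absent (3 to 5 of the 5 are there)
- nest_red: fixed nest with red cheeks, 124 (x) x 48 x 12 mm; floor 4 mm thick, walls to z 12. Pocket x -58 to +58: 26 mm wide between the cheeks up to x +22, then 42 mm. A bracket is home with its origin over the nest's at nest z 4, x along nest x; end for end, its head rides on the cheeks. Origin: centre of underside, 8 mm above the bench. Order and facing of the nests vary
- bracket_blue: busbar bracket: flat copper bar 5 mm thick, own x -55 to +55 mm; shank 20 mm wide to x +25, then a head 36 mm wide. A blue insulator block 22 x 22 mm, sides along x and y, stands on it at the origin, z 5 to 35. Origin: underside of the bar below the block; x to the head, z up. 140 g. May be absent (3 to 5 of the 5 are there)
- nest_blue: fixed nest with blue cheeks, 124 (x) x 48 x 12 mm; floor 4 mm thick, walls to z 12. Pocket x -58 to +58: 26 mm wide between the cheeks up to x +22, then 42 mm. A bracket is home with its origin over the nest's at nest z 4, x along nest x; end for end, its head rides on the cheeks. Origin: centre of underside, 8 mm above the bench. Order and facing of the nests vary
- bracket_green: busbar bracket: flat copper bar 5 mm thick, own x -55 to +55 mm; shank 20 mm wide to x +25, then a head 36 mm wide. A green insulator block 22 x 22 mm, sides along x and y, stands on it at the origin, z 5 to 35. Origin: underside of the bar below the block; x to the head, z up. 140 g. May be absent (3 to 5 of the 5 are there)
- nest_green: fixed nest with green cheeks, 124 (x) x 48 x 12 mm; floor 4 mm thick, walls to z 12. Pocket x -58 to +58: 26 mm wide between the cheeks up to x +22, then 42 mm. A bracket is home with its origin over the nest's at nest z 4, x along nest x; end for end, its head rides on the cheeks. Origin: centre of underside, 8 mm above the bench. Order and facing of the nests vary
- bracket_yellow: busbar bracket: flat copper bar 5 mm thick, own x -55 to +55 mm; shank 20 mm wide to x +25, then a head 36 mm wide. A yellow insulator block 22 x 22 mm, sides along x and y, stands on it at the origin, z 5 to 35. Origin: underside of the bar below the block; x to the head, z up. 140 g. May be absent (3 to 5 of the 5 are there)
- nest_yellow: fixed nest with yellow cheeks, 124 (x) x 48 x 12 mm; floor 4 mm thick, walls to z 12. Pocket x -58 to +58: 26 mm wide between the cheeks up to x +22, then 42 mm. A bracket is home with its origin over the nest's at nest z 4, x along nest x; end for end, its head rides on the cheeks. Origin: centre of underside, 8 mm above the bench. Order and facing of the nests vary
- bracket_white: busbar bracket: flat copper bar 5 mm thick, own x -55 to +55 mm; shank 20 mm wide to x +25, then a head 36 mm wide. A white insulator block 22 x 22 mm, sides along x and y, stands on it at the origin, z 5 to 35. Origin: underside of the bar below the block; x to the head, z up. 140 g. May be absent (3 to 5 of the 5 are there)
- nest_white: fixed nest with white cheeks, 124 (x) x 48 x 12 mm; floor 4 mm thick, walls to z 12. Pocket x -58 to +58: 26 mm wide between the cheeks up to x +22, then 42 mm. A bracket is home with its origin over the nest's at nest z 4, x along nest x; end for end, its head rides on the cheeks. Origin: centre of underside, 8 mm above the bench. Order and facing of the nests vary
- carrier: fixed aluminium plate 160 (x) x 360 (y -138 to +222) x 8 mm that bears the five nests (at x 0, y -96 to +96, 48 mm apart) and at y +180 a latch drum 62 mm across, 50 mm high, with a red (locked) and a green (open) mark. Origin: on the bench below the middle nest
- retainer (a joint): angle (rad) of the yellow hold-down arm on the drum; turns with the knob. 0 = locked, over all nests, along carrier -y; 1.309 = open, clear of the nests; grows anticlockwise from above. Arm 300 x 24 mm, underside 54, top 60 mm above the bench. A pin stops it within about 0.1 rad of either end unless the knob is fully pressed. Stays where left; friction 0.05 N m
- knob (a joint): how far the knob is pressed (m): 0 = up, 0.008 = fully down, about 8 N (5 N to start). Turning needs more than 0.0065. Springs up to 0 when let go with the arm at either end; let go in between, it stays down
- knob_grip (a point): on the knob's axis, 94 mm above the bench when up, 6 mm below the top of its orange bar: 16 mm wide (own x), 48 mm long (own y), 24 mm tall, on a black round skirt 54 mm across whose top is 18 mm below this point; fingertips on the skirt can press it. Own -y points to the arm's tip. Turns and sinks with the knob
- tape: bystander: blue roll 60 mm across, 19 mm high, lying among the brackets; origin under its centre
- screwdriver: bystander: screwdriver lying beyond the brackets; origin at its middle, underside
- jar: bystander: jar 56 mm across, 75 mm high; origin under its centre
- screw_bin: bystander: small open blue bin 120 x 90 x 50 mm; origin under its centre
- drill: bystander: blue cordless drill standing on its battery, 160 mm high; origin under its battery's centre
Not all that is in view belongs to the job. Leave any purple or turquoise look-alike of the bracket_white alone.

How it is judged:
By the outcome, as a careful person would: the job done as asked, in the order asked, and still so for the second after the job is handed in, with the robot touching nothing.
Of bracket_red, bracket_blue, bracket_green, bracket_yellow, bracket_white only 3 to 5 are there at a start; the rules pass over those that are not, and their reading is None.
At some moment in a run one of bracket_red, bracket_blue, bracket_green, bracket_yellow, bracket_white may be knocked a few centimetres aside while the robot is not near it.
Once in a run the grip may slacken for a moment while it holds something.
It also fails if it takes over 210 s, if anything falls off the work surface, if the arm or the gripper's body presses on something with over 40 N, if the wrist force passes 120 N, or if a joint passes its speed limit or range.

## Working session

There is one attempt and no reset: what is moved stays moved. The work goes in short steps, Python scripts to look and compute and a tool call to move; the robot and the scene stay as the last step left them, time stands still between calls to the robot, and variables do not carry over. Pictures are saved under pics/ and viewed, and the job is handed in when it is done.

Besides the shell and the picture viewer there is one more tool, called as name(argument=value, ...) on one line, values as JSON. step_arm: Moves the arm, as the interface text tells. Its arguments: {"type":"object","properties":{"commands":{"type":"string"},"jaw":{"type":"number"},"grip_force":{"type":"number"}},"required":["commands"]}

```bash
mkdir -p pics; ls
cat > h.py <<'E'
from station import *
import numpy as np, cv2
def proj(p,P):
    R=cv2.Rodrigues(np.array(p["rvec"],float))[0]; t=np.array(p["tvec"],float)
    P=np.atleast_2d(P); c=P@R.T+t.ravel(); s=c[:,:2]/c[:,2:]
    r2=(s**2).sum(1,keepdims=True); s=s*(1+p["k1"]*r2)
    f=p["frame"].shape[0]/2/np.tan(np.radians(p["fovy"])/2)
    return s*f+[p["cx"],p["cy"]]
def unproj(p,px,z):
    R=cv2.Rodrigues(np.array(p["rvec"],float))[0]; t=np.array(p["tvec"],float).ravel()
    f=p["frame"].shape[0]/2/np.tan(np.radians(p["fovy"])/2)
    px=np.atleast_2d(px).astype(float); d=(px-[p["cx"],p["cy"]])/f; s=d.copy()
    for _ in range(30): s=d/(1+p["k1"]*(s**2).sum(1,keepdims=True))
    r=np.c_[s,np.ones(len(s))]@R; C=-R.T@t
    z=np.broadcast_to(z,(len(s),))
    return C+r*((z-C[2])/r[:,2])[:,None]
def save(p,n,k=1.5):
    im=cv2.cvtColor(p["frame"],cv2.COLOR_RGB2BGR); cv2.imwrite("pics/"+n,cv2.resize(im,None,fx=k,fy=k,interpolation=cv2.INTER_CUBIC))
E
python3 - <<'E'
from h import *
for n in("top","side"):
    p=grab_frame(n); save(p,n+"0.png"); np.save(n+"0.npy",p,allow_pickle=True)
    R=cv2.Rodrigues(np.array(p["rvec"],float))[0]
    print(n,p["fovy"],p["k1"],p["cx"],p["cy"],-R.T@np.array(p["tvec"]).ravel(),R)
    for c in ["bracket_"+k for k in("red","blue","green","yellow","white")]+["nest_"+k for k in("red","blue","green","yellow","white")]+["knob_grip","retainer","tape","jar","drill","screw_bin","screwdriver"]:
        r=recognise(p,c); print(c,[(np.round(x["pixel"]).tolist(),round(x["conf"],2)) for x in r[:3]])
print(get_state())
E
```

```text
pics
top 42.788953257863966 0.06042341147390789 252.58246017650384 186.93007410908479 [ 0.18966218 -0.0058769   1.67175503] [[ 0.05404281 -0.99851615 -0.00669894]
 [-0.97603724 -0.05140763 -0.21144401]
 [ 0.21078589  0.01796544 -0.97736715]]
bracket_red [([292.0, 168.0], 0.67)]
bracket_blue [([320.0, 212.0], 0.53)]
bracket_green [([282.0, 205.0], 0.53)]
bracket_yellow [([324.0, 170.0], 0.8)]
bracket_white [([343.0, 243.0], 0.65), ([364.0, 168.0], 0.62), ([382.0, 263.0], 0.51)]
nest_red [([234.0, 200.0], 0.81)]
nest_blue [([224.0, 200.0], 0.69)]
nest_green [([179.0, 204.0], 0.84)]
nest_yellow [([196.0, 201.0], 0.69)]
nest_white [([206.0, 202.0], 0.58)]
knob_grip [([153.0, 197.0], 0.79), ([367.0, 208.0], 0.71)]
retainer [([185.0, 195.0], 0.82), ([235.0, 198.0], 0.57)]
tape [([364.0, 204.0], 0.74), ([318.0, 210.0], 0.38), ([180.0, 204.0], 0.26)]
jar [([120.0, 220.0], 0.63)]
drill [([76.0, 189.0], 0.96), ([327.0, 171.0], 0.36), ([420.0, 229.0], 0.2)]
screw_bin [([420.0, 224.0], 0.68)]
screwdriver [([284.0, 123.0], 0.74)]
side 42.471149180637454 -0.03184300463452319 255.0113912818766 200.
[... 883 characters left out ...]
ewdriver [([328.0, 227.0], 0.48)]
{'t': 1.8, 'q': array([-9.41921040e-01,  3.58573666e-01,  1.19231555e-02,  2.43637833e-05,
       -1.22411357e+00, -2.88076032e-01]), 'qd': array([ 1.66714713e-03,  3.83314811e-04, -1.16877684e-03, -8.14667720e-04,
        6.19432644e-05, -3.43990193e-04]), 'joint_efforts': array([-2.79617452e-04, -5.82370913e+01,  2.93299609e+01,  7.00248152e+00,
        1.24535314e-02, -2.81543919e-05]), 'eef_pos': array([ 0.22556997, -0.63618164,  0.22969278]), 'ee_rot': array([-3.14155523e+00, -1.28101765e-05, -2.80078512e+00]), 'force': array([-0.3600961 , -0.30672893,  0.38818235]), 'moment': array([-0.0037158 ,  0.01980518,  0.05201196]), 'width': 0.08760727003622724}
```

Run:
```python
from h import *
p=np.load("top0.npy",allow_pickle=True).item(); f=p["frame"]
c=cv2.cvtColor(f,cv2.COLOR_RGB2BGR)
cv2.imwrite("pics/topL.png",cv2.resize(c[150:270,110:260],None,fx=5,fy=5,interpolation=cv2.INTER_CUBIC))
cv2.imwrite("pics/topR.png",cv2.resize(c[130:290,250:440],None,fx=3.7*1.1,fy=3.7,interpolation=cv2.INTER_CUBIC)[:,:,:])
```

```text
(no output)
```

View pics/top0.png

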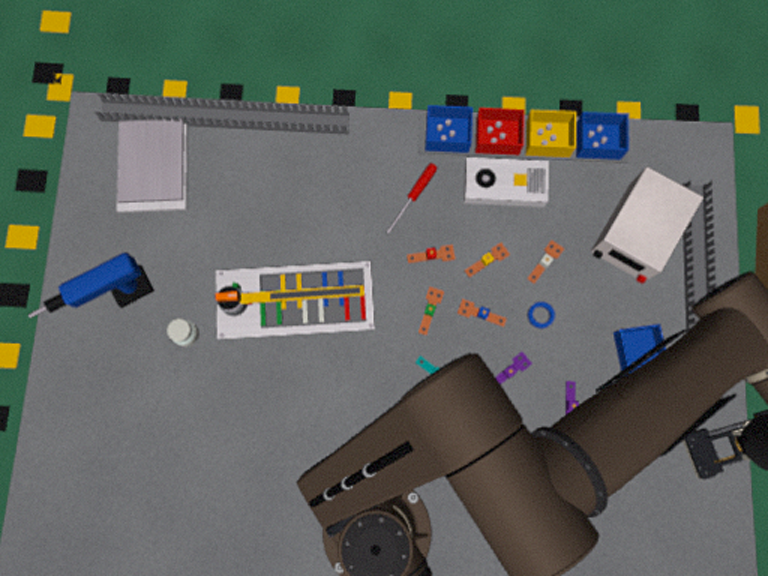

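View pics/topL.png

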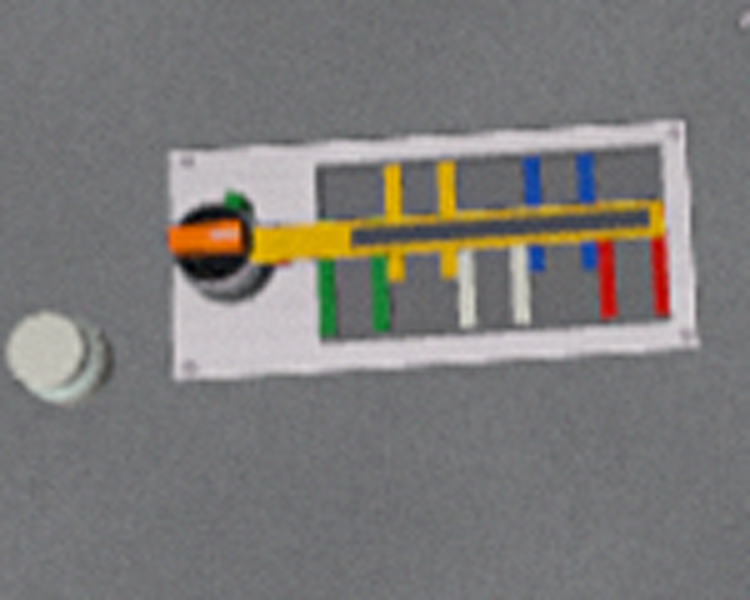

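View pics/topR.png

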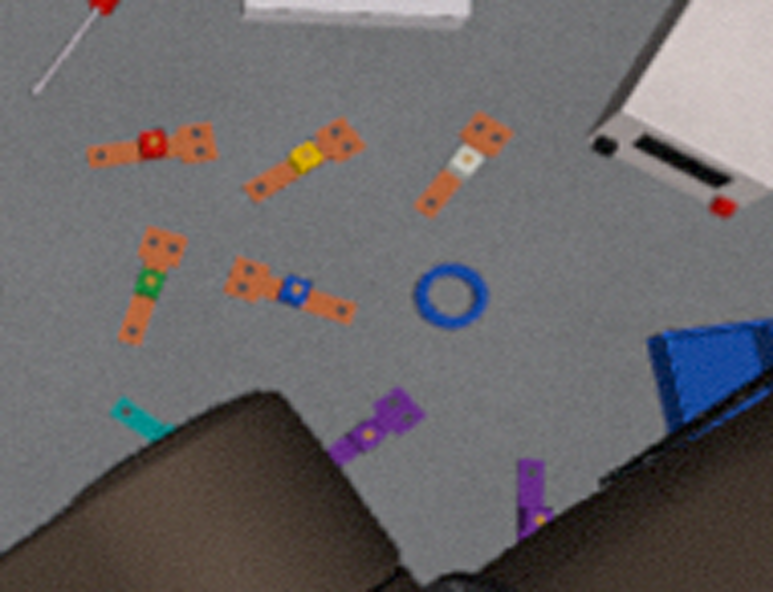

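View pics/side0.png

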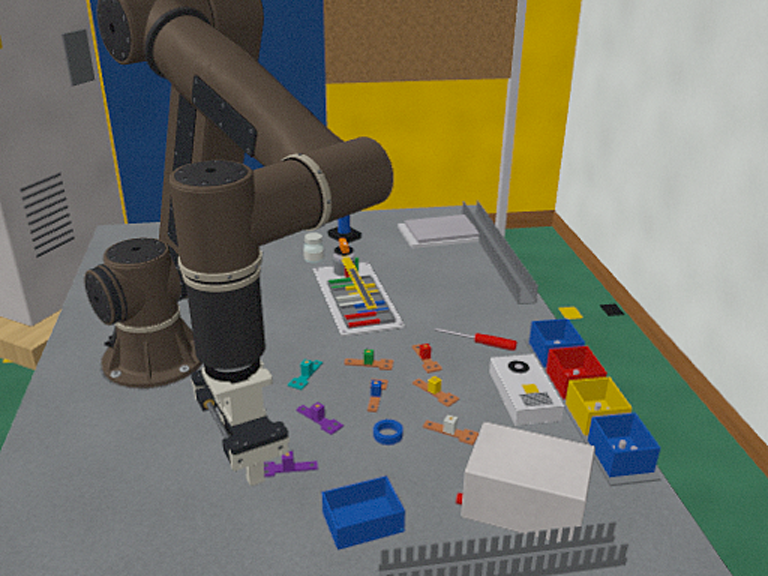

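```bash
cat > fit.py <<'E'
from h import *
from scipy.optimize import minimize
def samp(S,px): return cv2.remap(S.astype(np.float32),px[:,0].astype(np.float32).reshape(-1,1),px[:,1].astype(np.float32).reshape(-1,1),cv2.INTER_LINEAR,borderMode=cv2.BORDER_REPLICATE).ravel()
def xf(P,q):
    c,s=np.cos(q[2]),np.sin(q[2]); return np.c_[q[0]+c*P[:,0]-s*P[:,1],q[1]+s*P[:,0]+c*P[:,1],P[:,2]]
g=np.arange(-70,71,1.5)
X,Y=np.meshgrid(g,g)
hw=np.where(X<25,10,18)
ins=(X>-55)&(X<55)&(abs(Y)<hw)
d=cv2.distanceTransform((~ins).astype(np.uint8),cv2.DIST_L2,5)*1.5
out=(~ins)&(d<9)
keep=(X<-20)|(X>21)
BI=np.c_[X[ins&keep],Y[ins&keep]]/1000; BO=np.c_[X[out&keep],Y[out&keep]]/1000
def copper(p):
    f=cv2.GaussianBlur(p["frame"].astype(np.float32),(0,0),0.6); return (f[...,0]-f[...,2])/(f.sum(2)+30)
def fit_bracket(ps,px0,z0=0.005,q0=None,verbose=False):
    """ps: list of pictures; px0: pixel of block centre in ps[0]"""
    def cost(q):
        c=0
        for p,S in zip(ps,Ss):
            for B,w in((BI,-1),(BO,1)):
                P=xf(np.c_[B,np.full(len(B),z0)],q); c+=w*samp(S,proj(p,P)).mean()
        return c
    Ss=[copper(p) for p in ps]
    best=None
    if q0 is None:
        w=unproj(ps[0],px0,z0+0.02)[0]; st=[(w[0],w[1],a) for a in np.arange(-np.pi,np.pi,np.pi/12)]
    else: st=[q0]
    st=sorted(st,key=cost)[:4]
    for q in st:
        r=minimize(cost,q,method="Nelder-Mead",options=dict(initial_simplex=[np.array(q)+d for d in([0,0,0],[.006,0,0],[0,.006,0],[0,0,.15])],xatol=1e-5,fatol=1e-5,maxiter=400))
        if best is None or r.fun<best.fun: best=r
    return best.x,-best.fun
# carrier
gx,gy=np.meshgrid(np.arange(-95,96,1.5),np.arange(-153,238,1.5))
ci=(abs(gx)<80)&(gy>-138)&(gy<222)&~((abs(gx)<64)&(gy<125))
ci&=~((abs(gx)<45)&(gy>125))
di=cv2.distanceTransform((ci|((abs(gx)<80)&(gy>-138)&(gy<222))).astype(np.uint8),cv2.DIST_L2,5)*1.5
ci&=(di<9)
inn=(abs(gx)<80)&(gy>-138)&(gy<222)
do=cv2.distanceTransform((~inn).astype(np.uint8),cv2.DIST_L2,5)*1.5
co=(~inn)&(do<9)
CI=np.c_[gx[ci],gy[ci]]/1000; CO=np.c_[gx[co],gy[co]]/1000
def fit_carrier(ps,q0):
    Ss=[cv2.GaussianBlur(p["frame"].min(2).astype(np.float32),(0,0),0.6) for p in ps]
    def cost(q):
        c=0
        for p,S in zip(ps,Ss):
            for B,w in((CI,-1),(CO,1)):
                P=xf(np.c_[B,np.full(len(B),.008)],q); c+=w*np.minimum(samp(S,proj(p,P)),190).mean()
        return c
    r=minimize(cost,q0,method="Nelder-Mead",options=dict(initial_simplex=[np.array(q0)+d for d in([0,0,0],[.006,0,0],[0,.006,0],[0,0,.05])],xatol=1e-5,fatol=1e-4,maxiter=600))
    return r.x,-r.fun
E
cat > run1.py <<'E'
from fit import *
T=np.load("top0.npy",allow_pickle=True).item(); S=np.load("side0.npy",allow_pickle=True).item()
cor=unproj(T,np.array([[168,152],[683,120],[697,347],[175,380]])/5+[110,150],.008); print(cor.round(4))
yd=(cor[0]+cor[3]-cor[1]-cor[2])/2; th=np.arctan2(yd[1],yd[0])-np.pi/2
c=cor.mean(0); q0=(c[0]+.042*np.sin(th),c[1]-.042*np.cos(th),th)
print("q0",np.round(q0,4))
for ps in([T],[S],[T,S]): print("car",[np.round(v,4) for v in fit_carrier(ps,q0)])
for n,a in dict(red=(292,168),blue=(320,212),green=(282,205),yellow=(324,170),white=(364,168)).items():
    q,s=fit_bracket([T],a); print(n,q.round(4),round(s,3),end=' ')
    q1,s=fit_bracket([S],None,q0=q); print(q1.round(4),round(s,3), fit_bracket([T,S],None,q0=q)[0].round(4))
E
python3 run1.py
```

```text
[[0.5517 0.4045 0.008 ]
 [0.5935 0.0481 0.008 ]
 [0.4343 0.0294 0.008 ]
 [0.3931 0.3836 0.008 ]]
q0 [0.4981 0.1747 0.1163]
car [array([0.4987, 0.1751, 0.1158]), np.float64(56.4227)]
car [array([0.4984, 0.1624, 0.1135]), np.float64(47.4136)]
car [array([0.4981, 0.1731, 0.1142]), np.float64(97.0305)]
red [ 0.6161 -0.091  -1.3571] 0.222 [ 0.6237 -0.0965 -1.5777] 0.219 [ 0.6163 -0.0925 -1.3777]
blue [ 0.4458 -0.2203 -0.7316] 0.128 [ 0.4422 -0.2242 -0.4781] 0.109 [ 0.4449 -0.2207 -0.6536]
green [ 0.4867 -0.0919 -3.2768] 0.152 [ 0.4863 -0.0967 -3.2837] 0.148 [ 0.4865 -0.094  -3.256 ]
yellow [ 0.6093 -0.2206 -0.9228] 0.221 [ 0.6076 -0.227  -0.9056] 0.163 [ 0.6089 -0.2228 -0.9218]
white [ 0.6166 -0.3537  2.6801] 0.143 [ 0.6153 -0.3572  2.6893] 0.148 [ 0.6162 -0.3555  2.6893]
```

```bash
sed -i 's/\[:4\]$/[:24]/' fit.py; grep -n ":24" fit.py; sed -i 's/^for ps in/if 0:\n  for ps in/' run1.py; python3 run1.py
```

```text
29:    st=sorted(st,key=cost)[:24]
[[0.5517 0.4045 0.008 ]
 [0.5935 0.0481 0.008 ]
 [0.4343 0.0294 0.008 ]
 [0.3931 0.3836 0.008 ]]
q0 [0.4981 0.1747 0.1163]
red [ 0.6161 -0.0909 -1.3599] 0.222 [ 0.6236 -0.0962 -1.5799] 0.219 [ 0.6164 -0.0923 -1.3802]
blue [ 0.4837 -0.2154  1.2744] 0.223 [ 0.4926 -0.2277  0.9983] 0.135 [ 0.4873 -0.2154  1.2108]
green [ 0.484  -0.0942 -0.2571] 0.229 [ 0.4828 -0.1018 -0.2649] 0.168 [ 0.4841 -0.0954 -0.2658]
yellow [ 0.6093 -0.2205 -0.9234] 0.221 [ 0.6076 -0.227  -0.9063] 0.163 [ 0.609  -0.2228 -0.9209]
white [ 0.6131 -0.3554 -0.5849] 0.213 [ 0.6111 -0.3609 -0.5795] 0.176 [ 0.6128 -0.3573 -0.5921]
```

```bash
cat > ov.py <<'E'
from fit import *
O=np.array([[-55,-10],[25,-10],[25,-18],[55,-18],[55,18],[25,18],[25,10],[-55,10]])/1000
def poly(im,p,P,k,off,col):
    px=(proj(p,P)-off+.5)*k-.5; cv2.polylines(im,[np.round(px*8).astype(np.int32)],True,col,1,cv2.LINE_AA,3)
def overlay(p,name,box,k,brs=(),car=None,z=.005):
    x0,y0,x1,y1=box
    im=cv2.resize(cv2.cvtColor(p["frame"][y0:y1,x0:x1],cv2.COLOR_RGB2BGR),None,fx=k,fy=k,interpolation=cv2.INTER_CUBIC)
    for q in brs: poly(im,p,xf(np.c_[O,np.full(8,z)],q),k,np.array([x0,y0]),(255,0,255))
    if car is not None:
        R=lambda a,b,c,d,z:np.array([[a,c,z],[b,c,z],[b,d,z],[a,d,z]])
        poly(im,p,xf(R(-.08,.08,-.138,.222,.008),car),k,np.array([x0,y0]),(0,255,0))
        for i in range(5): poly(im,p,xf(R(-.062,.062,-.12+.048*i,-.072+.048*i,.02),car),k,np.array([x0,y0]),(0,0,255))
        a=np.linspace(0,6.28,40); poly(im,p,xf(np.c_[.027*np.cos(a),.18+.027*np.sin(a),np.full(40,.076)],car),k,np.array([x0,y0]),(0,255,0))
    cv2.imwrite("pics/"+name,im)
E
python3 - <<'E'
from ov import *
T=np.load("top0.npy",allow_pickle=True).item(); S=np.load("side0.npy",allow_pickle=True).item()
b=[(.6161,-.0909,-1.36),(.4837,-.2154,1.274),(.484,-.0942,-.257),(.6093,-.2205,-.9234),(.6131,-.3554,-.585)]
c=(.4987,.1751,.1158)
overlay(T,"ov1.png",(130,140,400,250),2.9,b,c)
overlay(S,"ov2.png",(180,130,400,310),3.3,b,c)
E
```

```text
(no output)
```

View pics/ov1.png

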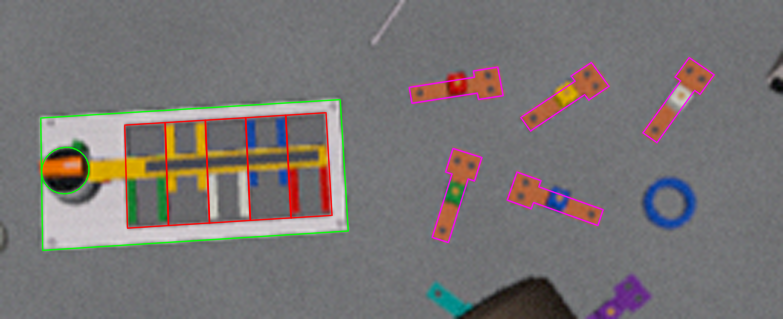

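View pics/ov2.png

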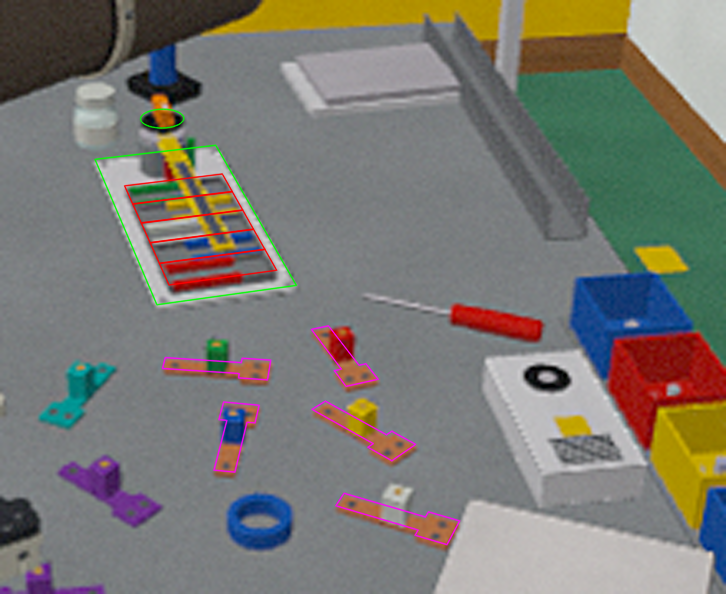

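```bash
cat > plan.py <<'E'
import sys
from h import *
from scipy.spatial.transform import Rotation as Ro
def pose():
    s=get_state(); return np.array(s["eef_pos"]),Ro.from_euler("xyz",s["ee_rot"])
def plan(wps,step=55,ang=.17):
    p,R=pose(); rows=[]
    for x,y,z,yaw in wps:
        g=np.array([x,y,z]); G=Ro.from_euler("xyz",[np.pi,0,yaw])
        n=int(max(1,np.ceil(np.linalg.norm(g-p)*1000/step-.02),np.ceil((R.inv()*G).magnitude()/ang-.02)))
        p0=p.copy();rv=(R.inv()*G).as_rotvec()/n
        for k in range(n):
            t=p0+(g-p0)*(k+1)/n
            d=np.round(R.inv().apply(t-p)*1000,1); rr=np.round(rv,3)
            rows.append(" ".join("%g"%(v+0) for v in [*d,*rr])); p=p+R.apply(d/1000); R=R*Ro.from_rotvec(rr)
    for i in range(0,len(rows),8): print("; ".join(rows[i:i+8]))
    print("end",p.round(4),R.as_euler("xyz").round(3),len(rows))
if __name__=="__main__":
    s=get_state(); print("t",round(s["t"],2),"pos",np.round(s["eef_pos"],4),"rot",np.round(s["ee_rot"],3),"F",np.round(s["force"],1),"w",round(s["width"],4),"q",np.round(s["q"],2))
    a=[float(eval(v)) for v in sys.argv[1].replace(","," ").split()] ; plan([a[i:i+4] for i in range(0,len(a),4)],*(float(v) for v in sys.argv[2:]))
E
python3 plan.py ".55 -.25 .25 -2.1  .478 .354 .17 -1.455"
```

```text
t 1.8 pos [ 0.2256 -0.6362  0.2297] rot [-3.142 -0.    -2.801] F [-0.4 -0.3  0.4] w 0.0876 q [-0.94  0.36  0.01  0.   -1.22 -0.29]
-43.5 25.6 -2 0 0 -0.07; -45.1 22.4 -2.1 0 0 -0.07; -46.7 19.2 -2 0 0 -0.07; -47.8 16 -2 0 0 -0.07; -48.9 12.5 -2.1 0 0 -0.07; -49.6 9.1 -2 0 0 -0.07; -50.1 5.6 -2 0 0 -0.07; -50.4 2.1 -2.1 0 0 -0.07
-50.4 -1.5 -2 0 0 -0.07; -50.2 -4.9 -2 0 0 -0.07; -40.4 30.6 6.7 0 0 -0.054; -42 28.4 6.6 0 0 -0.054; -43.5 26.1 6.7 0 0 -0.054; -44.8 23.7 6.7 0 0 -0.054; -46 21.3 6.6 0 0 -0.054; -47.1 18.7 6.7 0 0 -0.054
-48 16.2 6.6 0 0 -0.054; -48.9 13.5 6.7 0 0 -0.054; -49.5 10.9 6.7 0 0 -0.054; -50 8.2 6.6 0 0 -0.054; -50.4 5.5 6.7 0 0 -0.054; -50.6 2.8 6.7 0 0 -0.054
end [0.478 0.354 0.17 ] [ 3.142 -0.    -1.453] 22
```

step_arm(commands="-43.5 25.6 -2 0 0 -0.07; -45.1 22.4 -2.1 0 0 -0.07; -46.7 19.2 -2 0 0 -0.07; -47.8 16 -2 0 0 -0.07; -48.9 12.5 -2.1 0 0 -0.07; -49.6 9.1 -2 0 0 -0.07; -50.1 5.6 -2 0 0 -0.07; -50.4 2.1 -2.1 0 0 -0.07")

```text
t: 2.8
eef_pos: [0.4861, -0.3258, 0.2463]
ee_rot: [-3.141, 0.0, -2.238]
force: [0.3, 0.1, -0.4]
width: 0.0875
```

step_arm(commands="-50.4 -1.5 -2 0 0 -0.07; -50.2 -4.9 -2 0 0 -0.07; -40.4 30.6 6.7 0 0 -0.054; -42 28.4 6.6 0 0 -0.054; -43.5 26.1 6.7 0 0 -0.054; -44.8 23.7 6.7 0 0 -0.054; -46 21.3 6.6 0 0 -0.054; -47.1 18.7 6.7 0 0 -0.054")

```text
t: 3.8
eef_pos: [0.5137, 0.0537, 0.2102]
ee_rot: [-3.141, 0.001, -1.775]
force: [1.6, 0.8, 0.5]
width: 0.0878
```

step_arm(commands="-48 16.2 6.6 0 0 -0.054; -48.9 13.5 6.7 0 0 -0.054; -49.5 10.9 6.7 0 0 -0.054; -50 8.2 6.6 0 0 -0.054; -50.4 5.5 6.7 0 0 -0.054; -50.6 2.8 6.7 0 0 -0.054; 0 0 0 0 0 0; 0 0 0 0 0 0", jaw=50)

```text
t: 4.8
eef_pos: [0.4777, 0.354, 0.1698]
ee_rot: [3.141, -0.0, -1.452]
force: [0.0, -0.1, -0.2]
width: 0.0498
```

```bash
cat > shot.py <<'E'
import sys
from ov import *
n=sys.argv[1]
for c in sys.argv[2:]:
    p=grab_frame(c); np.save(f"{c}{n}.npy",p,allow_pickle=True); save(p,f"{c}{n}.png")
s=get_state(); print(round(s["t"],2),np.round(s["eef_pos"],4),np.round(s["ee_rot"],3),np.round(s["force"],1),round(s["width"],4))
E
python3 shot.py 1 top side
python3 - <<'E'
import cv2
for n in("top1","side1"):
    im=cv2.imread(f"pics/{n}.png"); 
    if n=="top1": cv2.imwrite("pics/c_top1.png",cv2.resize(im[180:480,150:550],None,fx=2,fy=2))
    else: cv2.imwrite("pics/c_side1.png",cv2.resize(im[100:400,200:600],None,fx=2,fy=2))
E
```

```text
4.9 [0.4781 0.3533 0.1702] [-3.141  0.    -1.454] [0.5 0.4 0.3] 0.0501
```

View pics/c_top1.png

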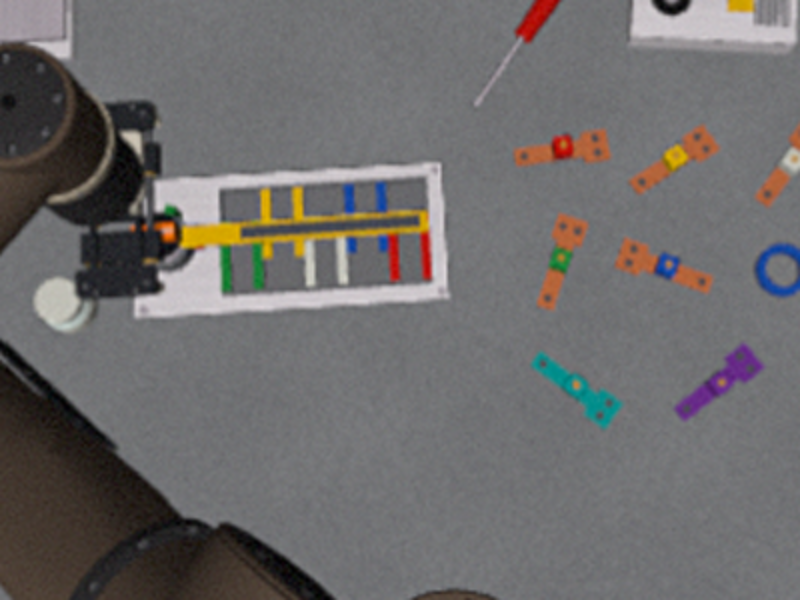

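View pics/c_side1.png

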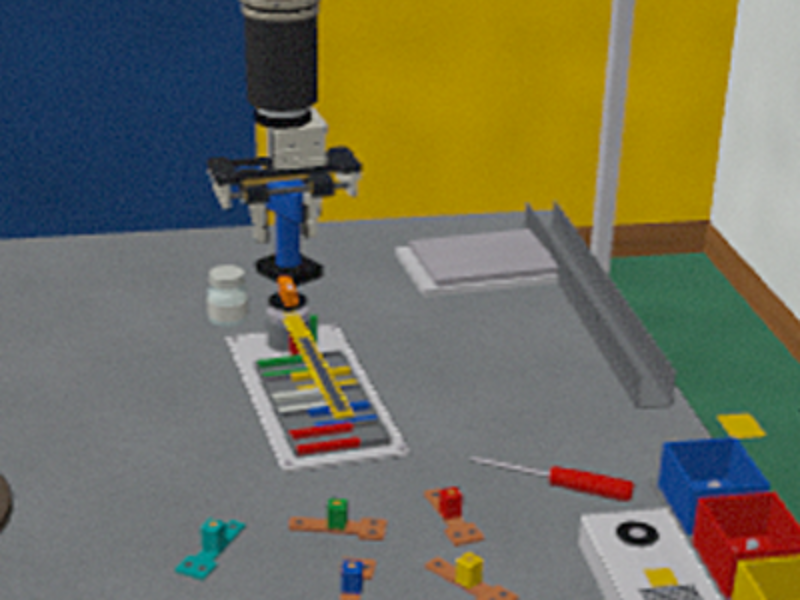

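step_arm(commands="0 0 20 0 0 0; 0 0 20 0 0 0; 0 0 15 0 0 0; 0 0 8 0 0 0; 0 0 0 0 0 0")

```text
t: 5.52
eef_pos: [0.478, 0.3536, 0.1067]
ee_rot: [3.141, -0.001, -1.453]
force: [0.0, 0.7, -1.1]
width: 0.0499
```

step_arm(commands="0 0 0 0 0 0; 0 0 0 0 0 0; 0 0 0 0 0 0; 0 0 0 0 0 0; 0 0 0 0 0 0; 0 0 0 0 0 0", jaw=0, grip_force=10)

```text
t: 6.28
eef_pos: [0.4779, 0.354, 0.107]
ee_rot: [3.142, -0.0, -1.453]
force: [-0.1, 0.1, -0.2]
width: 0.0009
```

```bash
python3 shot.py 2 side
python3 - <<'E'
from h import *
s=get_state(); print(s["force"],s["moment"],s["width"])
im=cv2.imread("pics/side2.png"); cv2.imwrite("pics/c_side2.png",cv2.resize(im[150:350,250:450],None,fx=3,fy=3))
E
```

```text
6.33 [0.478  0.354  0.1069] [ 3.142 -0.    -1.453] [-0.1  0.3 -0. ] 0.0005
[-0.06393723  0.29355618 -0.04133166] [ 0.06039998  0.12895527 -0.00520036] 0.0005437339797561347
```

View pics/c_side2.png

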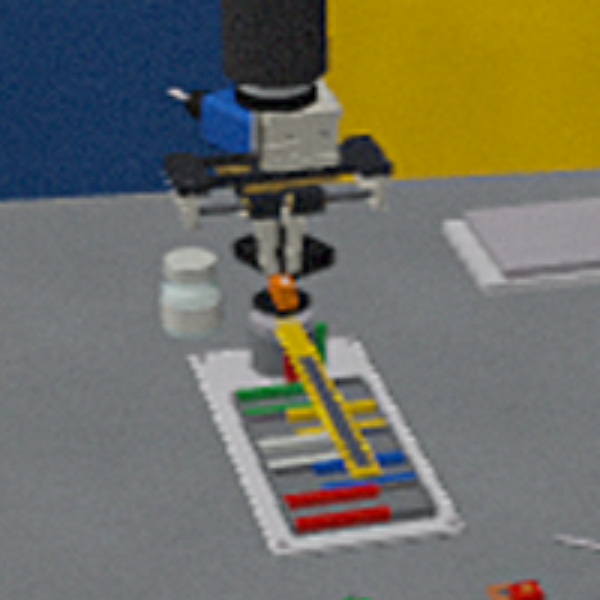

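```bash
python3 shot.py 3 top
python3 - <<'E'
from h import *
S=np.load("side2.npy",allow_pickle=True).item();T=np.load("top3.npy",allow_pickle=True).item()
P=[(.478,.354,.1),(.478,.354,.082),(.478,.354,.076),(.478,.354,.107)]
a=proj(S,P);b=proj(T,P);print(a,b)
im=cv2.cvtColor(S["frame"],cv2.COLOR_RGB2BGR);im=cv2.resize(im,None,fx=6,fy=6,interpolation=cv2.INTER_CUBIC)
for q,c in zip(a,[(255,0,255),(0,255,0),(0,0,255),(255,255,0)]): cv2.circle(im,tuple(np.round((q+.5)*6).astype(int)),3,c,-1)
x,y=(a[0]*6).astype(int); A=im[y-280:y+280,x-190:x+190]
im=cv2.cvtColor(T["frame"],cv2.COLOR_RGB2BGR);im=cv2.resize(im,None,fx=6,fy=6,interpolation=cv2.INTER_CUBIC)
for q,c in zip(b,[(255,0,255),(0,255,0),(0,0,255),(255,255,0)]): cv2.circle(im,tuple(np.round((q+.5)*6).astype(int)),3,c,-1)
x,y=(b[0]*6).astype(int); B=im[y-280:y+280,x-190:x+190]
cv2.imwrite("pics/chk.png",np.hstack([A,B]))
for n in ["knob_grip"]:
  for p in(grab_frame("side"),grab_frame("top")): print(recognise(p,n))
E
```

```text
6.38 [0.478  0.354  0.1069] [ 3.142 -0.    -1.453] [-0.5 -0.5 -0.5] 0.0006
[[228.57135823 160.12550355]
 [228.64979401 164.08876988]
 [228.6758115  165.40222757]
 [228.54069934 158.57489737]] [[150.46647691 196.86164818]
 [151.6165819  197.90694284]
 [151.9943701  198.25032958]
 [150.01230188 196.44889642]]
[{'pixel': [233.4, 165.3], 'conf': 0.64}, {'pixel': [220.3, 127.2], 'conf': 0.27}]
[{'pixel': [365.8, 205.4], 'conf': 0.23}]
```

View pics/chk.png

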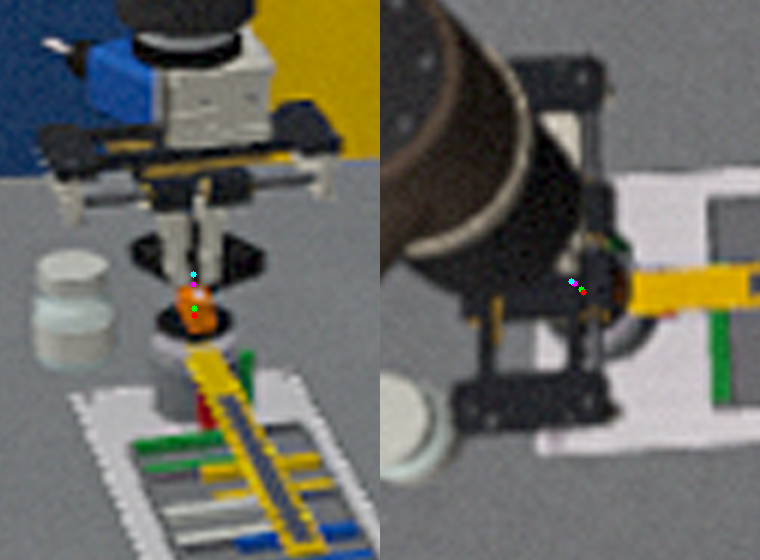

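Run:
```python
from ov import *
S0=np.load("side0.npy",allow_pickle=True).item();S1=np.load("side1.npy",allow_pickle=True).item();T=np.load("top0.npy",allow_pickle=True).item();S2=np.load("side2.npy",allow_pickle=True).item()
car=(.4987,.1751,.1158)
R=lambda a,b,c,d,z:np.array([[a,c,z],[b,c,z],[b,d,z],[a,d,z]])
a=np.linspace(0,6.28,40)
def dr(p,c,k=9,w=44,h=32,ext=()):
    x0,y0=c[0]-w//2,c[1]-h//2
    im=cv2.resize(cv2.cvtColor(p["frame"][y0:y0+h,x0:x0+w],cv2.COLOR_RGB2BGR),None,fx=k,fy=k,interpolation=cv2.INTER_CUBIC)
    off=np.array([x0,y0])
    poly(im,p,xf(R(-.008,.008,.156,.204,.1),car),k,off,(255,0,255))
    poly(im,p,xf(np.c_[.027*np.cos(a),.18+.027*np.sin(a),np.full(40,.076)],car),k,off,(0,255,0))
    poly(im,p,xf(np.c_[.031*np.cos(a),.18+.031*np.sin(a),np.full(40,.008)],car),k,off,(255,0,0))
    poly(im,p,xf(R(-.012,.012,-.12,.18,.060),car),k,off,(0,0,255))
    poly(im,p,xf(R(-.08,.08,-.138,.222,.008),car),k,off,(0,255,0))
    for e in ext: poly(im,p,e,k,off,(255,255,0))
    return im
def fing(tcp,w):
    o=[]
    for s in(1,-1):
        for z in(-.025,):
            y0=s*w/2;y1=s*(w/2+.02)
            Q=np.array([[-.0095,y0,z],[.0095,y0,z],[.0095,y1,z],[-.0095,y1,z]])
            yaw=-1.453
            o.append(np.c_[xf(np.c_[Q[:,:2],Q[:,2]],(tcp[0],tcp[1],yaw))[:,:2],np.full(4,tcp[2]+z)])
    return o
A=np.hstack([dr(S0,(228,165)),dr(T,(158,198))])
B=np.hstack([dr(S1,(228,155),ext=fing((.478,.3535,.17),.05)),dr(S2,(228,160),ext=fing((.478,.354,.107),.0))])
cv2.imwrite("pics/kz.png",np.vstack([A,B]))
```

```text
(no output)
```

View pics/kz.png

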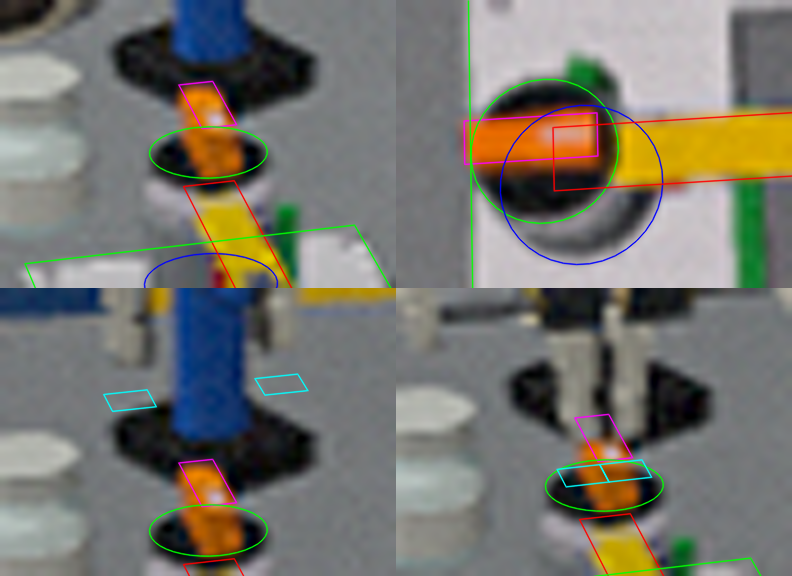

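step_arm(commands="0 0 1.5 0 0 0; 0 0 1.5 0 0 0; 0 0 0 0 0 0")

```text
t: 6.95
eef_pos: [0.4779, 0.3539, 0.1037]
ee_rot: [3.141, -0.0, -1.453]
force: [-0.2, -0.3, 0.5]
width: 0.0005
```

step_arm(commands="0 0 1.5 0 0 0; 0 0 1.5 0 0 0; 0 0 0 0 0 0")

```text
t: 7.32
eef_pos: [0.4781, 0.3541, 0.1012]
ee_rot: [-3.141, 0.0, -1.453]
force: [-1.6, -0.9, 4.9]
width: 0.0003
```

step_arm(commands="0 0 -4 0 0 0; 0 0 -4 0 0 0; 0 0 0 0 0 0; 0 0 0 0 0 0; 0 0 0 0 0 0", jaw=44)

```text
t: 7.95
eef_pos: [0.4779, 0.3539, 0.1088]
ee_rot: [3.141, -0.0, -1.453]
force: [0.5, 0.0, 0.3]
width: 0.0417
```

step_arm(commands="0 0 5 0 0 0; 0 0 3 0 0 0; 0 0 3 0 0 0; 0 0 3 0 0 0; 0 0 0 0 0 0")

```text
t: 8.57
eef_pos: [0.4779, 0.3539, 0.0946]
ee_rot: [3.141, -0.0, -1.453]
force: [0.6, -0.4, 0.0]
width: 0.0443
```

step_arm(commands="0 0 0 0 0 0; 0 0 0 0 0 0; 0 0 0 0 0 0; 0 0 0 0 0 0; 0 0 0 0 0 0; 0 0 0 0 0 0", jaw=0)

```text
t: 9.32
eef_pos: [0.4792, 0.3543, 0.0953]
ee_rot: [-3.14, 0.001, -1.453]
force: [5.9, -1.0, -1.2]
width: 0.0159
```

```bash
python3 shot.py 4 top side;python3 - <<'E'
from h import *
A=np.load("side4.npy",allow_pickle=True).item();B=np.load("top4.npy",allow_pickle=True).item()
f=lambda p,x,y:cv2.resize(cv2.cvtColor(p["frame"][y-30:y+30,x-20:x+20],cv2.COLOR_RGB2BGR),None,fx=9,fy=9,interpolation=cv2.INTER_CUBIC)
cv2.imwrite("pics/z4.png",np.hstack([f(A,228,155),f(B,150,195)]))
E
```

```text
9.43 [0.4792 0.3543 0.0953] [-3.140e+00  1.000e-03 -1.453e+00] [ 6.3 -0.1 -2.6] 0.0161
```

View pics/z4.png

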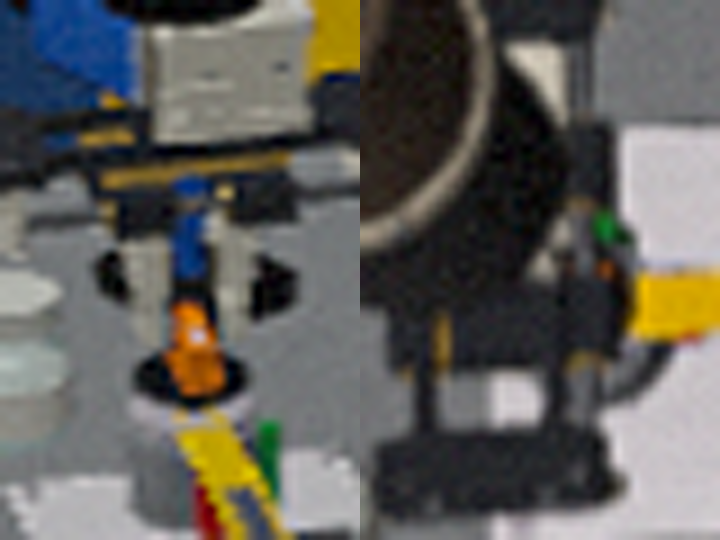

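step_arm(commands="0 -1 0 0 0 0; 0 0 0 0 0 0; 0 0 0 0 0 0")

```text
t: 9.8
eef_pos: [0.4793, 0.3543, 0.0952]
ee_rot: [-3.141, 0.0, -1.453]
force: [2.4, -0.4, 1.9]
width: 0.016
```

step_arm(commands="0 -1 0 0 0 0; 0 0 0 0 0 0; 0 0 0 0 0 0")

```text
t: 10.18
eef_pos: [0.4795, 0.3543, 0.0949]
ee_rot: [3.141, -0.0, -1.453]
force: [-4.2, 0.7, 4.8]
width: 0.0158
```

step_arm(commands="0 0.5 0 0 0 0; 0 0 0 0 0 0; 0 0 4 0 0 0; 0 0 4 0 0 0; 0 0 3 0 0 0; 0 0 0 0 0 0", jaw=26)

```text
t: 10.92
eef_pos: [0.4793, 0.354, 0.0835]
ee_rot: [3.141, -0.001, -1.453]
force: [-0.2, -0.0, 0.3]
width: 0.0262
```

step_arm(commands="0 0 2 0 0 0; 0 0 0 0 0 0; 0 0 2 0 0 0; 0 0 0 0 0 0")

```text
t: 11.42
eef_pos: [0.4794, 0.3542, 0.0799]
ee_rot: [3.141, -0.0, -1.453]
force: [0.9, -0.2, 0.1]
width: 0.0263
```

step_arm(commands="0 0 1.5 0 0 0; 0 0 0 0 0 0; 0 0 1.5 0 0 0; 0 0 0 0 0 0")

```text
t: 11.92
eef_pos: [0.4796, 0.3543, 0.0771]
ee_rot: [-3.141, 0.0, -1.453]
force: [-1.2, -1.3, 5.3]
width: 0.0263
```

step_arm(commands="0 0 0 0 0 0; 0 0 0 0 0 0; 0 0 0 0 0 0; 0 0 2 0 0 0; 0 0 2 0 0 0; 0 0 2 0 0 0; 0 0 0 0 0 0; 0 0 0 0 0 0", jaw=0, grip_force=25)

```text
t: 12.92
eef_pos: [0.4794, 0.3545, 0.0714]
ee_rot: [-3.141, 0.0, -1.453]
force: [-4.1, -0.4, 8.9]
width: 0.0158
```

step_arm(commands="0 0 1 0 0 0; 0 0 0 0 0 0; 0 0 1 0 0 0; 0 0 0 0 0 0")

```text
t: 13.42
eef_pos: [0.4795, 0.3545, 0.0713]
ee_rot: [-3.141, 0.001, -1.452]
force: [-9.4, -2.6, 23.9]
width: 0.0163
```

step_arm(commands="0 0 0 0 0 -0.08; 0 0 0 0 0 -0.08; 0 0 0 0 0 -0.08; 0 0 0 0 0 0")

```text
t: 13.92
eef_pos: [0.4794, 0.3545, 0.0713]
ee_rot: [-3.14, 0.0, -1.211]
force: [-9.4, -1.9, 24.1]
width: 0.0158
```

step_arm(commands="0 0 0 0 0 -0.13; 0 0 0 0 0 -0.13; 0 0 0 0 0 -0.13; 0 0 0 0 0 0")

```text
t: 14.42
eef_pos: [0.4794, 0.3544, 0.0712]
ee_rot: [-3.141, -0.0, -0.82]
force: [-9.5, -3.7, 23.3]
width: 0.0157
```

step_arm(commands="0 0 0 0 0 -0.13; 0 0 0 0 0 -0.13; 0 0 0 0 0 -0.13; 0 0 0 0 0 0")

```text
t: 14.92
eef_pos: [0.4793, 0.3544, 0.0712]
ee_rot: [-3.141, -0.0, -0.43]
force: [-10.1, -2.2, 24.5]
width: 0.0161
```

step_arm(commands="0 0 0 0 0 -0.1; 0 0 0 0 0 -0.1; 0 0 0 0 0 -0.09; 0 0 0 0 0 -0.02; 0 0 0 0 0 0")

```text
t: 15.55
eef_pos: [0.4794, 0.3543, 0.0712]
ee_rot: [-3.141, -0.001, -0.123]
force: [-9.7, -2.5, 23.8]
width: 0.0156
```

```bash
python3 shot.py 5 top;python3 - <<'E'
from h import *
s=get_state();print(s["moment"],s["q"])
im=cv2.imread("pics/top5.png"); cv2.imwrite("pics/c5.png",cv2.resize(im[150:400,150:450],None,fx=2.4,fy=2.4))
E
```

```text
15.6 [0.4794 0.3544 0.0712] [-3.141e+00 -1.000e-03 -1.230e-01] [-9.6 -2.8 23.9] 0.0159
[-1.05824444  3.8273344  -0.54947093] [ 9.64183902e-01  3.76513482e-01 -3.61994978e-01  1.17901920e-04
 -8.31207733e-01  4.83548986e-01]
```

View pics/c5.png

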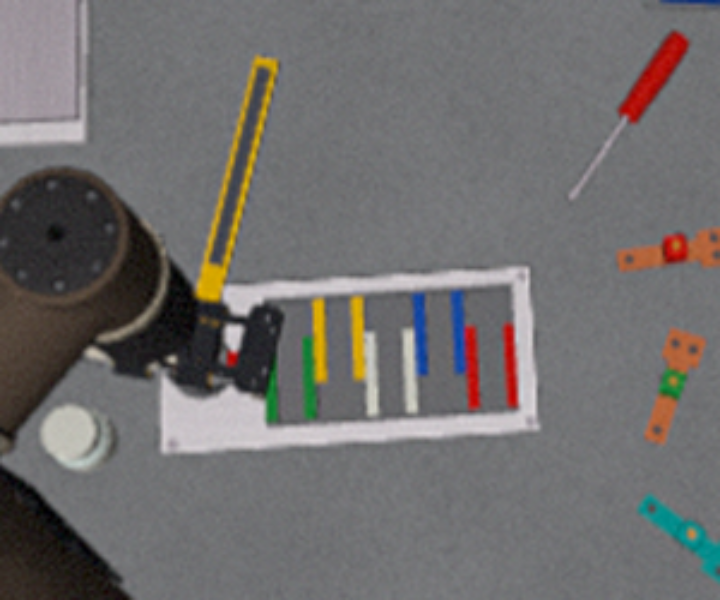

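step_arm(commands="0 0 -3 0 0 0; 0 0 -3 0 0 0; 0 0 -3 0 0 0; 0 0 0 0 0 0; 0 0 0 0 0 0", jaw=30)

```text
t: 16.23
eef_pos: [0.4801, 0.3549, 0.0783]
ee_rot: [-3.14, -0.001, -0.123]
force: [1.4, 2.8, 3.6]
width: 0.0296
```

step_arm(commands="0 0 -10 0 0 0; 0 0 -20 0 0 0; 0 0 -40 0 0 0; 0 0 -40 0 0 0; 0 0 -30 0 0 0; 0 0 0 0 0 0")

```text
t: 16.98
eef_pos: [0.4797, 0.3542, 0.2203]
ee_rot: [-3.139, -0.001, -0.123]
force: [1.3, -1.1, 0.1]
width: 0.0298
```

```bash
python3 plan.py ".5 .15 .21 -1.2 .49 -.09 .21 -1.8" 55 .15
```

```text
t 16.98 pos [0.4797 0.3542 0.2203] rot [-3.139e+00 -1.000e-03 -1.230e-01] F [ 1.3 -1.1  0.1] w 0.0298 q [ 0.96  0.24 -0.18  0.   -1.15  0.48]
5.6 25 1.2 0 0 0.135; 9 24.1 1.3 0 0 0.135; 12.1 22.6 1.2 0 0 0.135; 15.1 20.7 1.3 0 0 0.135; 17.7 18.6 1.2 0 0 0.135; 20 16 1.3 0 0 0.135; 22.1 13.2 1.2 0 0 0.135; 23.6 10.1 1.3 0 0 0.135
44.1 19.1 -0.1 0 0 0.119; 46 13.8 -0.1 0 0 0.119; 47.3 8.2 -0.1 0 0 0.119; 48 2.5 -0.1 0 0 0.119; 47.9 -3.2 -0.1 0 0 0.119
end [ 0.49 -0.09  0.21] [-3.141e+00  2.000e-03 -1.798e+00] 13
```

```bash
python3 shot.py 6 top
cat > run2.py <<'E'
import sys
from ov import *
n=sys.argv[1]
T=np.load(f"top{n}.npy",allow_pickle=True).item()
B=dict(red=(.6161,-.0909,-1.36),blue=(.4837,-.2154,1.274),green=(.484,-.0942,-.257),yellow=(.6093,-.2205,-.9234),white=(.6131,-.3554,-.585))
L=sys.argv[2].split(",") if len(sys.argv)>2 else list(B)
b=[]
for k in L:
    q,s=fit_bracket([T],None,q0=B[k]); print(k,q.round(4),round(s,3)); b.append(q)
c,s=fit_carrier([T],(.4987,.1751,.1158)); print("car",c.round(4),s, "knob",c[0]-.18*np.sin(c[2]),c[1]+.18*np.cos(c[2]))
overlay(T,f"ov_{n}.png",(130,130,400,250),2.9,b,c)
E
python3 run2.py 6
```

```text
17.02 [0.479  0.3537 0.2185] [-3.141  0.    -0.123] [-0.4 -0.4 -0.1] 0.03
red [ 0.6161 -0.0909 -1.3598] 0.221
blue [ 0.4837 -0.2155  1.2729] 0.223
green [ 0.4841 -0.0941 -0.2603] 0.229
yellow [ 0.6094 -0.2205 -0.9234] 0.221
white [ 0.6131 -0.3553 -0.586 ] 0.212
car [0.4987 0.1748 0.1153] 48.492576599121094 knob 0.4779661408359155 0.3536247896448387
```

View pics/ov_6.png

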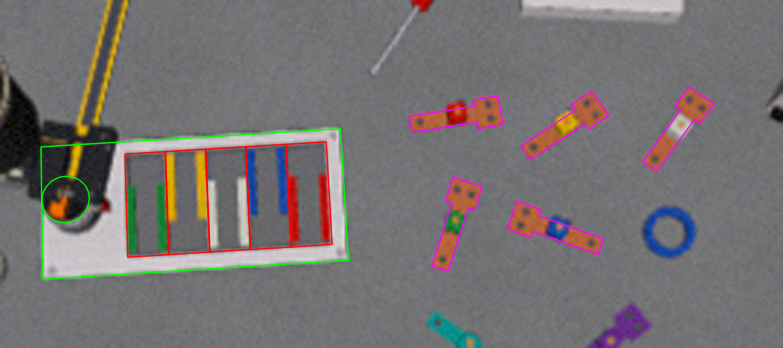

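```bash
python3 plan.py ".5 .15 .2 -1.0 .4856 -.0934 .10 -1.831 .4856 -.0934 .013 -1.831" 58 .18
```

```text
t 17.02 pos [0.479  0.3537 0.2185] rot [-3.141  0.    -0.123] F [-0.4 -0.4 -0.1] w 0.03 q [ 0.96  0.24 -0.19 -0.   -1.15  0.48]
9.2 39.9 3.7 0 0 0.175; 16 37.7 3.7 0 0 0.175; 22.3 34.4 3.7 0 0 0.175; 27.9 30 3.7 0 0 0.175; 32.7 24.6 3.6 0 0 0.175; 39.4 28.8 20 0 0 0.167; 43.6 21.8 20 0 0 0.167; 46.6 14.3 20 0 0 0.167
48.4 6.4 20 0 0 0.167; 48.7 -1.8 20 0 0 0.167; 0 0 43.5 0 0 -0.001; 0 -0.1 43.5 0 0 -0.001
end [ 0.4856 -0.0934  0.013 ] [ 3.141  0.    -1.831] 12
```

step_arm(commands="9.2 39.9 3.7 0 0 0.175; 16 37.7 3.7 0 0 0.175; 22.3 34.4 3.7 0 0 0.175; 27.9 30 3.7 0 0 0.175; 32.7 24.6 3.6 0 0 0.175; 39.4 28.8 20 0 0 0.167; 43.6 21.8 20 0 0 0.167; 46.6 14.3 20 0 0 0.167", jaw=44)

```text
t: 18.02
eef_pos: [0.4901, 0.0025, 0.1378]
ee_rot: [3.139, -0.001, -1.504]
force: [0.6, 0.4, -0.0]
width: 0.0443
```

step_arm(commands="48.4 6.4 20 0 0 0.167; 48.7 -1.8 20 0 0 0.167; 0 0 0 0 0 0; 0 0 0 0 0 0; 0 0 0 0 0 0")

```text
t: 18.65
eef_pos: [0.4864, -0.0922, 0.0997]
ee_rot: [3.142, 0.0, -1.831]
force: [-0.4, 0.5, 0.6]
width: 0.0439
```

```bash
python3 shot.py 7 top side;  python3 plan.py ".4856 -.0934 .03 -1.831  .4856 -.0934 .013 -1.831" 35 .18
python3 - <<'E'
from ov import *
T=np.load("top7.npy",allow_pickle=True).item();S=np.load("side7.npy",allow_pickle=True).item()
f=lambda p,x,y:cv2.resize(cv2.cvtColor(p["frame"][y-30:y+30,x-35:x+35],cv2.COLOR_RGB2BGR),None,fx=5.5,fy=5.5,interpolation=cv2.INTER_CUBIC)
cv2.imwrite("pics/z7.png",np.hstack([f(T,282,205),f(S,250,235)]))
E
```

```text
18.75 [ 0.4865 -0.092   0.0999] [-3.141  0.    -1.831] [-0.   0.6  0.2] 0.0439
t 18.75 pos [ 0.4865 -0.092   0.0999] rot [-3.141  0.    -1.831] F [-0.   0.6  0.2] w 0.0439 q [ 0.21  0.19 -0.55 -0.   -0.83 -0.47]
0.8 0.3 34.9 0 0 0; 0.8 0.3 35 0 0 0; 0 0 17 -0.001 0 0
end [ 0.4856 -0.0934  0.013 ] [ 3.141  0.    -1.831] 3
```

View pics/z7.png

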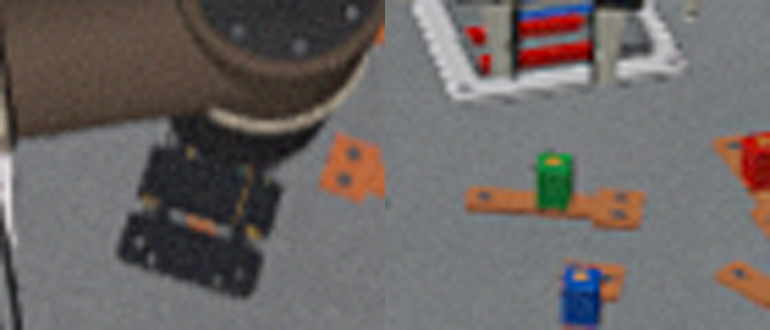

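step_arm(commands="0.8 0.3 35 0 0 0; 0.8 0.3 30 0 0 0; 0 0 10 0 0 0; 0 0 6 0 0 0; 0 0 3 0 0 0; 0 0 0 0 0 0")

```text
t: 19.5
eef_pos: [0.4857, -0.0942, 0.0161]
ee_rot: [-3.141, 0.0, -1.833]
force: [0.1, -0.3, -0.4]
width: 0.0444
```

step_arm(commands="0 0 2 0 0 0; 0 0 0 0 0 0")

```text
t: 19.75
eef_pos: [0.4854, -0.0943, 0.0138]
ee_rot: [-3.141, 0.0, -1.833]
force: [0.1, -0.4, -0.3]
width: 0.0437
```

step_arm(commands="0 0 0 0 0 0; 0 0 0 0 0 0; 0 0 0 0 0 0; 0 0 0 0 0 0; 0 0 0 0 0 0", jaw=0, grip_force=30)

```text
t: 20.38
eef_pos: [0.4853, -0.0943, 0.0136]
ee_rot: [-3.142, 0.0, -1.833]
force: [-0.2, -0.7, 0.4]
width: 0.0217
```

```bash
python3 plan.py ".4853 -.0943 .085 -1.833 .4891 .2709 .085 -1.455 .4891 .2709 .05 -1.455" 55 .18
```

```text
t 20.38 pos [ 0.4853 -0.0943  0.0136] rot [-3.142  0.    -1.833] F [-0.2 -0.7  0.4] w 0.0217 q [ 0.21  0.32 -0.64  0.   -0.61 -0.47]
0 0 -35.7 0 0 0; 0 0 -35.7 0 0 0; -50.5 13 0 0 0 -0.054; -51.2 10.2 0 0 0 -0.054; -51.6 7.5 0 0 0 -0.054; -52 4.6 0 0 0 -0.054; -52.2 1.9 0 0 0 -0.054; -52.1 -1 0 0 0 -0.054
-52.1 -3.7 0 0 0 -0.054; 0 0 35 0 0 0
end [0.4891 0.2709 0.05  ] [-3.142 -0.    -1.455] 10
```

step_arm(commands="0 0 -20 0 0 0; 0 0 -35.7 0 0 0; 0 0 -15.7 0 0 0; -50.5 13 0 0 0 -0.054; -51.2 10.2 0 0 0 -0.054; -51.6 7.5 0 0 0 -0.054; -52 4.6 0 0 0 -0.054; -52.2 1.9 0 0 0 -0.054")

```text
t: 21.38
eef_pos: [0.4875, 0.1682, 0.0848]
ee_rot: [3.141, -0.0, -1.561]
force: [1.4, -0.8, -2.2]
width: 0.0219
```

step_arm(commands="-52.1 -1 0 0 0 -0.054; -52.1 -3.7 0 0 0 -0.054; 0 0 0 0 0 0; 0 0 0 0 0 0")

```text
t: 21.88
eef_pos: [0.4883, 0.2706, 0.0843]
ee_rot: [3.14, -0.001, -1.455]
force: [-1.0, -0.7, -1.7]
width: 0.0216
```

```bash
python3 shot.py 8 top side;  python3 plan.py ".4891 .2709 .05 -1.455" 35 .18
python3 - <<'E'
from ov import *
T=np.load("top8.npy",allow_pickle=True).item();S=np.load("side8.npy",allow_pickle=True).item()
f=lambda p,x,y:cv2.resize(cv2.cvtColor(p["frame"][y-35:y+35,x-35:x+35],cv2.COLOR_RGB2BGR),None,fx=5.5,fy=5.5,interpolation=cv2.INTER_CUBIC)
cv2.imwrite("pics/z8.png",np.hstack([f(T,179,204),f(S,231,180)]))
E
```

```text
21.98 [0.4887 0.2699 0.0847] [ 3.141 -0.    -1.456] [-1.1  0.3 -1.6] 0.0215
t 21.98 pos [0.4887 0.2699 0.0847] rot [ 3.141 -0.    -1.456] F [-1.1  0.3 -1.6] w 0.0215 q [ 0.86  0.31 -0.43 -0.   -0.83 -0.74]
-0.9 -0.5 34.7 0.001 0 -0.001
end [0.4891 0.2708 0.05  ] [-3.141 -0.    -1.455] 1
```

View pics/z8.png

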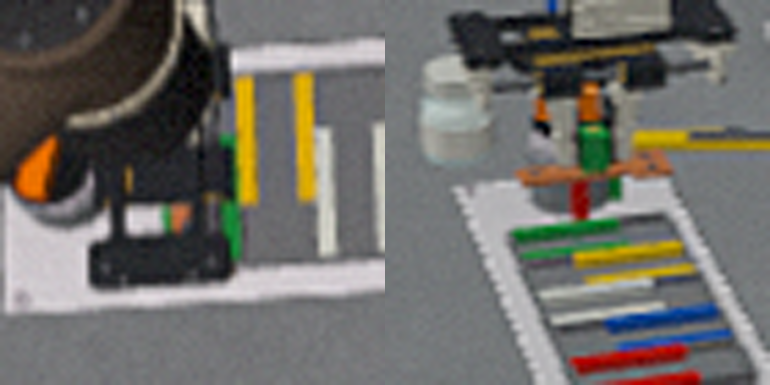

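step_arm(commands="-0.9 -0.5 35 0 0 0; 0 0 12 0 0 0; 0 0 0 0 0 0; 0 0 3 0 0 0; 0 0 0 0 0 0")

```text
t: 22.6
eef_pos: [0.4897, 0.2721, 0.0356]
ee_rot: [-3.141, 0.001, -1.455]
force: [-0.4, -0.7, -2.6]
width: 0.0217
```

step_arm(commands="0 0 3 0 0 0; 0 0 0 0 0 0; 0 0 3 0 0 0; 0 0 0 0 0 0")

```text
t: 23.1
eef_pos: [0.4893, 0.2717, 0.0287]
ee_rot: [3.141, -0.0, -1.455]
force: [-0.8, -0.2, -2.7]
width: 0.0219
```

step_arm(commands="0 0 2 0 0 0; 0 0 0 0 0 0; 0 0 1 0 0 0; 0 0 0 0 0 0")

```text
t: 23.6
eef_pos: [0.4894, 0.2719, 0.0259]
ee_rot: [3.141, -0.0, -1.455]
force: [-0.2, -0.4, -1.7]
width: 0.0221
```

Release gently, rise, and look.

step_arm(commands="0 0 0.5 0 0 0; 0 0 0 0 0 0; 0 0 0 0 0 0; 0 0 0 0 0 0", jaw=44)

```text
t: 24.1
eef_pos: [0.4895, 0.2719, 0.0255]
ee_rot: [-3.141, 0.0, -1.455]
force: [-0.6, -0.1, 0.4]
width: 0.0437
```

step_arm(commands="0 0 -30 0 0 0; 0 0 -50 0 0 0; 0 0 -50 0 0 0; 0 0 -30 0 0 0")

```text
t: 24.6
eef_pos: [0.49, 0.2724, 0.1884]
ee_rot: [-3.139, 0.002, -1.455]
force: [1.0, 1.3, -0.3]
width: 0.044
```

```bash
python3 plan.py ".48 .1 .18 -1.455 .485 -.05 .18 -1.8" 58 .18
```

```text
t 24.6 pos [0.49   0.2724 0.1884] rot [-3.139e+00  2.000e-03 -1.455e+00] F [ 1.   1.3 -0.3] w 0.044 q [ 0.86  0.2  -0.31  0.   -1.06 -0.74]
56.7 10 2.7 -0.001 0.001 0; 56.7 10 2.7 -0.001 0.001 0; 56.7 10 2.8 -0.001 0.001 0; 49.8 4.1 0.1 0 0 0.115; 50 -1.6 0 0 0 0.115; 49.5 -7.3 0.1 0 0 0.115
end [ 0.485 -0.05   0.18 ] [-3.142e+00 -1.000e-03 -1.800e+00] 6
```

```bash
python3 shot.py 9 top; python3 run2.py 9 red,blue,yellow,white; python3 plan.py ".48 .1 .17 -2.1 .4852 -.2148 .08 -3.44" 55 .18
```

```text
24.65 [0.4914 0.2732 0.1919] [-3.135  0.004 -1.454] [1.6 1.7 5.1] 0.0441
red [ 0.6161 -0.0909 -1.3596] 0.22
blue [ 0.4837 -0.2153  1.2739] 0.223
yellow [ 0.6094 -0.2207 -0.9213] 0.221
white [ 0.6131 -0.3553 -0.5851] 0.214
car [0.4985 0.1753 0.1172] 46.080528259277344 knob 0.4774837368866245 0.3540380642868857
t 24.65 pos [0.4914 0.2732 0.1919] rot [-3.135  0.004 -1.454] F [1.6 1.7 5.1] w 0.0441 q [ 0.86  0.2  -0.3   0.   -1.06 -0.74]
42.7 7.9 5.3 -0.001 0.001 0.162; 43.4 0.9 5.2 -0.001 0.001 0.162; 43 -6.1 5.4 -0.001 0.001 0.162; 41.5 -12.9 5.4 -0.001 0.001 0.162; 33.6 -20.5 11.2 0 0 0.167; 29.8 -25.8 11.2 0 0 0.167; 25 -30.3 11.1 0 0 0.167; 19.7 -34.2 11.2 0 0 0.167
13.7 -36.9 11.2 0 0 0.167; 7.3 -38.6 11.2 0 0 0.167; 0.9 -39.4 11.2 0 0 0.167; -5.7 -39 11.1 0 0 0.167
end [ 0.4852 -0.2148  0.08  ] [3.140e+00 1.000e-03 2.845e+00] 12
```

step_arm(commands="42.7 7.9 5.3 0 0 0.162; 43.4 0.9 5.2 0 0 0.162; 43 -6.1 5.4 0 0 0.162; 41.5 -12.9 5.4 0 0 0.162; 33.6 -20.5 11.2 0 0 0.167; 29.8 -25.8 11.2 0 0 0.167; 25 -30.3 11.1 0 0 0.167; 19.7 -34.2 11.2 0 0 0.167")

```text
t: 25.65
eef_pos: [0.48, -0.0602, 0.1192]
ee_rot: [-3.142, 0.0, -2.776]
force: [-0.3, 0.9, 0.0]
width: 0.0439
```

step_arm(commands="13.7 -36.9 11.2 0 0 0.167; 7.3 -38.6 11.2 0 0 0.167; 0.9 -39.4 11.2 0 0 0.167; -5.7 -39 11.1 0 0 0.167; 0 0 0 0 0 0; 0 0 0 0 0 0; 0 0 0 0 0 0")

```text
t: 26.52
eef_pos: [0.4828, -0.2157, 0.0751]
ee_rot: [3.141, 0.001, 2.846]
force: [-0.1, -0.1, -0.4]
width: 0.0441
```

```bash
python3 shot.py 10 top side;  python3 plan.py ".4852 -.2148 .0135 -3.44" 70 .18
python3 - <<'E'
from ov import *
T=np.load("top10.npy",allow_pickle=True).item();S=np.load("side10.npy",allow_pickle=True).item()
f=lambda p,x,y:cv2.resize(cv2.cvtColor(p["frame"][y-35:y+35,x-35:x+35],cv2.COLOR_RGB2BGR),None,fx=5.5,fy=5.5,interpolation=cv2.INTER_CUBIC)
cv2.imwrite("pics/z10.png",np.hstack([f(T,195,204),f(S,245,240)]))
E
```

```text
26.62 [ 0.4829 -0.2156  0.0752] [3.141e+00 1.000e-03 2.846e+00] [-1.6  0.4  0.2] 0.0441
t 26.62 pos [ 0.4829 -0.2156  0.0752] rot [3.141e+00 1.000e-03 2.846e+00] F [-1.6  0.4  0.2] w 0.0441 q [-0.05  0.28 -0.51 -0.   -0.79 -1.82]
-1.9 1.5 61.7 0 0.001 0.003
end [ 0.4852 -0.2148  0.0135] [ 3.141 -0.     2.843] 1
```

View pics/z10.png

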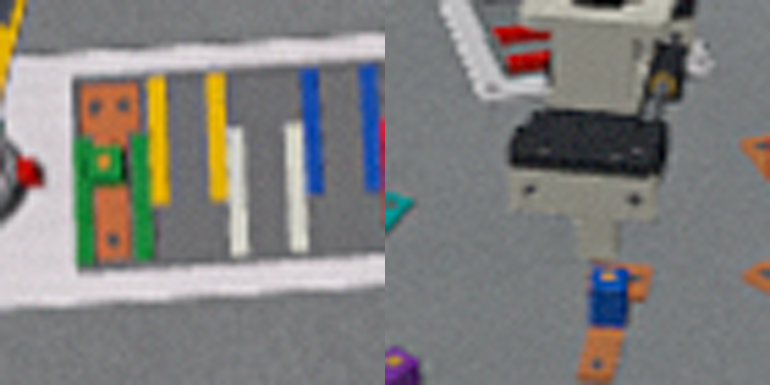

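step_arm(commands="-1.9 1.5 20 0 0 0.003; 0 0 20 0 0 0; 0 0 12 0 0 0; 0 0 6 0 0 0; 0 0 3.5 0 0 0; 0 0 0 0 0 0; 0 0 0 0 0 0")

```text
t: 27.5
eef_pos: [0.4851, -0.2156, 0.0137]
ee_rot: [3.141, 0.001, 2.841]
force: [0.0, 0.7, -0.6]
width: 0.0441
```

step_arm(commands="0 0 0 0 0 0; 0 0 0 0 0 0; 0 0 0 0 0 0; 0 0 0 0 0 0; 0 0 0 0 0 0", jaw=0)

```text
t: 28.12
eef_pos: [0.4848, -0.2156, 0.0134]
ee_rot: [-3.142, 0.0, 2.841]
force: [-0.6, 0.3, 3.0]
width: 0.0215
```

```bash
python3 plan.py ".4852 -.2148 .09 -3.44 .5057 .1278 .09 -1.455 .5057 .1278 .045 -1.455" 55 .18
```

```text
t 28.12 pos [ 0.4848 -0.2156  0.0134] rot [-3.142  0.     2.841] F [-0.6  0.3  3. ] w 0.0215 q [-0.05  0.37 -0.56  0.   -0.64 -1.82]
-0.1 0.4 -38.3 0 0 -0.001; 0 0.4 -38.3 0 0 -0.001; 6.8 27.8 0 0 0 -0.165; 2 28.5 0 0 0 -0.165; -2.6 28.5 0 0 0 -0.165; -7.2 27.7 0 0 0 -0.165; -11.7 26.1 0 0 0 -0.165; -15.9 23.8 0 0 0 -0.165
-19.5 20.9 0 0 0 -0.165; -22.7 17.4 0 0 0 -0.165; -25.2 13.4 0 0 0 -0.165; -27.2 9.1 0 0 0 -0.165; -28.2 4.5 0 0 0 -0.165; -28.6 -0.1 0 0 0 -0.165; 0 0 45 0 0 -0.005
end [0.5057 0.1278 0.045 ] [-3.142 -0.    -1.455] 15
```

step_arm(commands="-0.1 0.4 -20 0 0 0; 0 0.4 -38 0 0 0; 0 0 -18.6 0 0 0; 6.8 27.8 0 0 0 -0.165; 2 28.5 0 0 0 -0.165; -2.6 28.5 0 0 0 -0.165; -7.2 27.7 0 0 0 -0.165; -11.7 26.1 0 0 0 -0.165")

```text
t: 29.12
eef_pos: [0.4935, -0.0711, 0.0895]
ee_rot: [3.141, -0.001, -2.612]
force: [0.7, 0.2, -1.6]
width: 0.0217
```

step_arm(commands="-15.9 23.8 0 0 0 -0.165; -19.5 20.9 0 0 0 -0.165; -22.7 17.4 0 0 0 -0.165; -25.2 13.4 0 0 0 -0.165; -27.2 9.1 0 0 0 -0.165; -28.2 4.5 0 0 0 -0.165; -28.6 -0.1 0 0 0 -0.165; 0 0 0 0 0 -0.005")

```text
t: 30.12
eef_pos: [0.5064, 0.1293, 0.0895]
ee_rot: [3.141, 0.0, -1.453]
force: [-0.5, 0.3, -2.0]
width: 0.0219
```

step_arm(commands="0 0 0 0 0 0; 0 0 0 0 0 0")

```text
t: 30.38
eef_pos: [0.5061, 0.127, 0.0897]
ee_rot: [3.141, -0.0, -1.459]
force: [1.0, -0.5, -2.0]
width: 0.022
```

```bash
python3 shot.py 11 top side;  python3 plan.py ".5057 .1278 .037 -1.455" 70 .18
python3 - <<'E'
from ov import *
T=np.load("top11.npy",allow_pickle=True).item();S=np.load("side11.npy",allow_pickle=True).item()
f=lambda p,x,y:cv2.resize(cv2.cvtColor(p["frame"][y-35:y+35,x-35:x+35],cv2.COLOR_RGB2BGR),None,fx=5.5,fy=5.5,interpolation=cv2.INTER_CUBIC)
cv2.imwrite("pics/z11.png",np.hstack([f(T,215,200),f(S,240,190)]))
E
```

```text
30.48 [0.5062 0.1271 0.0898] [ 3.141 -0.    -1.458] [ 0.6 -0.3 -2. ] 0.022
t 30.48 pos [0.5062 0.1271 0.0898] rot [ 3.141 -0.    -1.458] F [ 0.6 -0.3 -2. ] w 0.022 q [ 0.62  0.25 -0.51 -0.   -0.82 -0.51]
-0.8 0.5 52.8 0 0 -0.003
end [0.5057 0.1278 0.037 ] [ 3.141 -0.    -1.455] 1
```

View pics/z11.png

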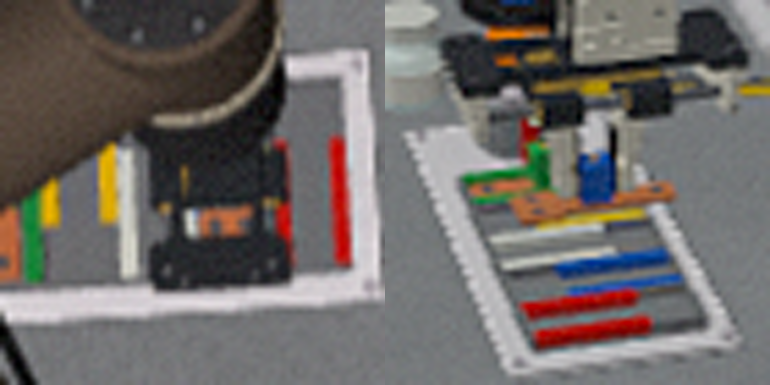

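step_arm(commands="-0.8 0.5 20 0 0 -0.003; 0 0 22 0 0 0; 0 0 10 0 0 0; 0 0 2 0 0 0; 0 0 2 0 0 0; 0 0 2 0 0 0; 0 0 0 0 0 0")

```text
t: 31.35
eef_pos: [0.5059, 0.1286, 0.0321]
ee_rot: [-3.141, 0.0, -1.454]
force: [-0.1, 0.4, -1.4]
width: 0.0219
```

step_arm(commands="0 0 2 0 0 0; 0 0 0 0 0 0; 0 0 2 0 0 0; 0 0 0 0 0 0; 0 0 2 0 0 0; 0 0 0 0 0 0")

```text
t: 32.1
eef_pos: [0.5057, 0.1284, 0.0257]
ee_rot: [3.141, -0.0, -1.454]
force: [-0.2, 0.4, -1.7]
width: 0.0216
```

step_arm(commands="0 0 0.4 0 0 0; 0 0 0 0 0 0; 0 0 0 0 0 0; 0 0 0 0 0 0", jaw=44)

```text
t: 32.6
eef_pos: [0.5058, 0.1285, 0.0256]
ee_rot: [-3.141, 0.0, -1.454]
force: [-0.2, -0.8, 0.5]
width: 0.0437
```

step_arm(commands="0 0 -30 0 0 0; 0 0 -40 0 0 0; 0 0 -20 0 0 0; 0 0 0 0 0 0; 0 0 0 0 0 0")

```text
t: 33.22
eef_pos: [0.5053, 0.1283, 0.1149]
ee_rot: [3.141, -0.0, -1.454]
force: [-0.2, 0.6, 0.2]
width: 0.0437
```

```bash
python3 shot.py 12 top; python3 run2.py 12 red,yellow,white; python3 plan.py ".6176 -.0902 .08 -2.93 .6176 -.0902 .0135 -2.93" 55 .18
```

```text
33.27 [0.5052 0.1282 0.1146] [ 3.14  -0.    -1.454] [-0.2 -0.5  0.2] 0.0442
red [ 0.6161 -0.0909 -1.3599] 0.221
yellow [ 0.6093 -0.2207 -0.9228] 0.22
white [ 0.6131 -0.3553 -0.5865] 0.213
car [0.4984 0.1719 0.1213] 22.046829223632812 knob 0.4765702348759042 0.3505778271865343
t 33.27 pos [0.5052 0.1282 0.1146] rot [ 3.14  -0.    -1.454] F [-0.2 -0.5  0.2] w 0.0442 q [ 0.63  0.22 -0.48 -0.   -0.88 -0.51]
25.6 -9.6 3.8 0 0 0.164; 23.6 -13.6 3.9 0 0 0.164; 21.1 -17.3 3.8 0 0 0.164; 18 -20.5 3.9 0 0 0.164; 14.4 -23.2 3.8 0 0 0.164; 10.4 -25.2 3.9 0 0 0.164; 6.2 -26.6 3.8 0 0 0.164; 1.8 -27.3 3.9 0 0 0.164
-2.8 -27.1 3.8 0 0 0.164; 0 0 33.3 0 -0.001 0; 0 0 33.2 0 -0.001 0
end [ 0.6176 -0.0902  0.0135] [-3.141e+00  1.000e-03 -2.930e+00] 11
```

step_arm(commands="25.6 -9.6 3.8 0 0 0.164; 23.6 -13.6 3.9 0 0 0.164; 21.1 -17.3 3.8 0 0 0.164; 18 -20.5 3.9 0 0 0.164; 14.4 -23.2 3.8 0 0 0.164; 10.4 -25.2 3.9 0 0 0.164; 6.2 -26.6 3.8 0 0 0.164; 1.8 -27.3 3.9 0 0 0.164")

```text
t: 34.28
eef_pos: [0.6054, -0.0666, 0.0831]
ee_rot: [3.141, -0.002, -2.771]
force: [-0.9, 0.9, 0.1]
width: 0.0441
```

step_arm(commands="-2.8 -27.1 3.8 0 0 0.164; 0 0 0 0 0 0; 0 0 0 0 0 0; 0 0 0 0 0 0")

```text
t: 34.78
eef_pos: [0.6179, -0.0892, 0.0807]
ee_rot: [3.141, -0.0, -2.928]
force: [0.2, -0.0, -0.3]
width: 0.0443
```

```bash
python3 shot.py 13 top side;  python3 plan.py ".6176 -.0902 .0135 -2.93" 70 .18
python3 - <<'E'
from ov import *
T=np.load("top13.npy",allow_pickle=True).item();S=np.load("side13.npy",allow_pickle=True).item()
f=lambda p,x,y:cv2.resize(cv2.cvtColor(p["frame"][y-35:y+35,x-35:x+35],cv2.COLOR_RGB2BGR),None,fx=5.5,fy=5.5,interpolation=cv2.INTER_CUBIC)
cv2.imwrite("pics/z13.png",np.hstack([f(T,205,200),f(S,285,230)]))
E
```

```text
34.88 [ 0.6181 -0.0892  0.081 ] [ 3.142  0.    -2.928] [ 0.3 -0.1  0.3] 0.0442
t 34.88 pos [ 0.6181 -0.0892  0.081 ] rot [ 3.142  0.    -2.928] F [ 0.3 -0.1  0.3] w 0.0442 q [ 0.17  0.41 -0.29 -0.   -0.88 -1.53]
0.8 -0.9 67.5 0 0 0.002
end [ 0.6176 -0.0902  0.0135] [ 3.142  0.    -2.93 ] 1
```

View pics/z13.png

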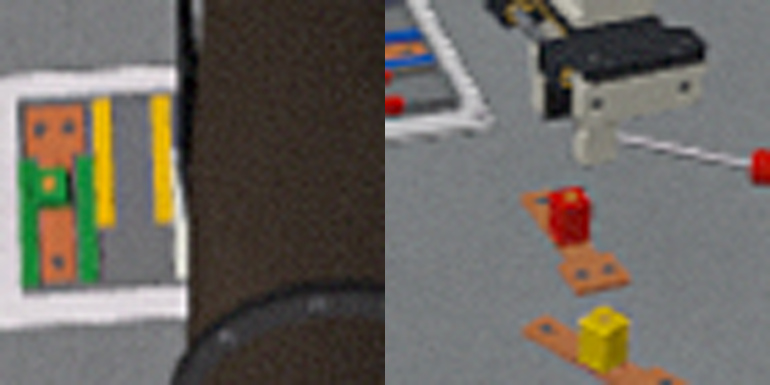

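step_arm(commands="0.8 -0.9 25 0 0 0.002; 0 0 21 0 0 0; 0 0 12 0 0 0; 0 0 6 0 0 0; 0 0 3.5 0 0 0; 0 0 0 0 0 0; 0 0 0 0 0 0")

```text
t: 35.75
eef_pos: [0.618, -0.0909, 0.0139]
ee_rot: [-3.141, 0.001, -2.932]
force: [-0.0, 0.7, 0.3]
width: 0.0438
```

step_arm(commands="0 0 0 0 0 0; 0 0 0 0 0 0; 0 0 0 0 0 0; 0 0 0 0 0 0; 0 0 0 0 0 0", jaw=0)

```text
t: 36.38
eef_pos: [0.6178, -0.0909, 0.0135]
ee_rot: [-3.142, 0.0, -2.932]
force: [-0.6, -0.2, 2.3]
width: 0.0217
```

```bash
python3 plan.py ".6176 -.0902 .09 -2.93 .5113 .0801 .09 -1.455 .5113 .0801 .037 -1.455" 55 .18
```

```text
t 36.38 pos [ 0.6178 -0.0909  0.0135] rot [-3.142  0.    -2.932] F [-0.6 -0.2  2.3] w 0.0217 q [ 0.17  0.49 -0.34  0.   -0.74 -1.53]
0 0.4 -38.2 0 0 -0.001; 0 0.3 -38.3 0 0 -0.001; 7.6 21 0 0 0 -0.164; 4 21.9 0 0 0 -0.164; 0.4 22.3 0 0 0 -0.164; -3.2 22.1 0 0 0 -0.164; -6.8 21.2 0 0 0 -0.164; -10.2 19.9 0 0 0 -0.164
-13.3 17.9 0 0 0 -0.164; -16 15.5 0 0 0 -0.164; -18.4 12.7 0 0 0 -0.164; 0 0 53 0 0 0.001
end [0.5113 0.0801 0.037 ] [-3.141 -0.    -1.455] 12
```

step_arm(commands="0 0.4 -20 0 0 0; 0 0.3 -38 0 0 0; 0 0 -18.5 0 0 0; 7.6 21 0 0 0 -0.164; 4 21.9 0 0 0 -0.164; 0.4 22.3 0 0 0 -0.164; -3.2 22.1 0 0 0 -0.164; -6.8 21.2 0 0 0 -0.164")

```text
t: 37.38
eef_pos: [0.5579, 0.005, 0.0895]
ee_rot: [3.141, -0.0, -2.107]
force: [-0.1, 0.9, -1.1]
width: 0.0219
```

step_arm(commands="-10.2 19.9 0 0 0 -0.164; -13.3 17.9 0 0 0 -0.164; -16 15.5 0 0 0 -0.164; -18.4 12.7 0 0 0 -0.164; 0 0 0 0 0 0; 0 0 0 0 0 0; 0 0 0 0 0 0")

```text
t: 38.25
eef_pos: [0.5118, 0.0799, 0.0897]
ee_rot: [3.141, -0.0, -1.458]
force: [0.2, -0.1, -0.6]
width: 0.0217
```

```bash
python3 shot.py 14 top side;  python3 plan.py ".5113 .0801 .037 -1.455" 70 .18
python3 - <<'E'
from ov import *
T=np.load("top14.npy",allow_pickle=True).item();S=np.load("side14.npy",allow_pickle=True).item()
f=lambda p,x,y:cv2.resize(cv2.cvtColor(p["frame"][y-35:y+35,x-35:x+35],cv2.COLOR_RGB2BGR),None,fx=5.5,fy=5.5,interpolation=cv2.INTER_CUBIC)
cv2.imwrite("pics/z14.png",np.hstack([f(T,225,200),f(S,245,200)]))
E
```

```text
38.35 [0.5117 0.0799 0.0897] [ 3.141 -0.    -1.457] [ 0.3 -0.3 -1.7] 0.0219
t 38.35 pos [0.5117 0.0799 0.0897] rot [ 3.141 -0.    -1.457] F [ 0.3 -0.3 -1.7] w 0.0219 q [ 0.53  0.24 -0.51  0.   -0.81 -0.42]
-0.3 0.4 52.7 0 0 -0.002
end [0.5113 0.0801 0.037 ] [ 3.141 -0.    -1.455] 1
```

View pics/z14.png

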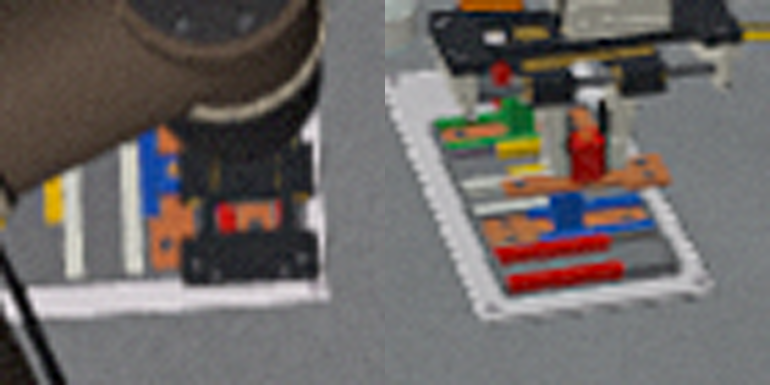

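Blue is seated; red held with its head away from the robot. Lower.

step_arm(commands="-0.3 0.4 20 0 0 -0.002; 0 0 22 0 0 0; 0 0 10 0 0 0; 0 0 2 0 0 0; 0 0 2 0 0 0; 0 0 2 0 0 0; 0 0 0 0 0 0")

```text
t: 39.22
eef_pos: [0.5113, 0.0807, 0.0321]
ee_rot: [-3.141, 0.0, -1.454]
force: [0.6, -0.4, -1.9]
width: 0.0222
```

step_arm(commands="0 0 2 0 0 0; 0 0 0 0 0 0; 0 0 2 0 0 0; 0 0 0 0 0 0; 0 0 2 0 0 0; 0 0 0 0 0 0")

```text
t: 39.98
eef_pos: [0.511, 0.0806, 0.0257]
ee_rot: [3.141, -0.0, -1.454]
force: [1.1, 0.5, -1.2]
width: 0.022
```

step_arm(commands="0 0 0.4 0 0 0; 0 0 0 0 0 0; 0 0 0 0 0 0; 0 0 0 0 0 0", jaw=44)

```text
t: 40.48
eef_pos: [0.5112, 0.0807, 0.0256]
ee_rot: [-3.141, 0.0, -1.454]
force: [0.0, 0.0, -0.3]
width: 0.0437
```

step_arm(commands="0 0 -30 0 0 0; 0 0 -40 0 0 0; 0 0 -20 0 0 0; 0 0 0 0 0 0; 0 0 0 0 0 0")

```text
t: 41.1
eef_pos: [0.5107, 0.0805, 0.1149]
ee_rot: [3.141, -0.0, -1.454]
force: [0.4, 0.2, -1.2]
width: 0.0438
```

```bash
python3 shot.py 15 top; python3 run2.py 15 yellow,white; python3 plan.py ".6108 -.22 .08 .648" 55 .18
```

```text
41.15 [0.5105 0.0804 0.1146] [ 3.14  -0.    -1.454] [ 0.2 -0.2 -0.1] 0.0443
yellow [ 0.6093 -0.2205 -0.9234] 0.22
white [ 0.613  -0.3553 -0.5866] 0.213
car [0.4969 0.1748 0.1433] 10.375602722167969 knob 0.4712053715973725 0.352933783363926
t 41.15 pos [0.5105 0.0804 0.1146] rot [ 3.14  -0.    -1.454] F [ 0.2 -0.2 -0.1] w 0.0443 q [ 0.54  0.21 -0.49 -0.   -0.88 -0.42]
25.8 -5.4 2.9 0 0 -0.175; 26.4 -0.8 2.9 0 0 -0.175; 26.1 3.8 2.9 0 0 -0.175; 25.1 8.3 2.8 0 0 -0.175; 23.2 12.5 2.9 0 0 -0.175; 20.7 16.4 2.9 0 0 -0.175; 17.5 19.7 2.9 0 0 -0.175; 13.8 22.5 2.9 0 0 -0.175
9.7 24.5 2.9 0 0 -0.175; 5.3 25.9 2.9 0 0 -0.175; 0.7 26.4 2.9 0 0 -0.175; -3.9 26.1 2.8 0 0 -0.175
end [ 0.6108 -0.22    0.08  ] [-3.141e+00  1.000e-03  6.460e-01] 12
```

step_arm(commands="25.8 -5.4 2.9 0 0 -0.175; 26.4 -0.8 2.9 0 0 -0.175; 26.1 3.8 2.9 0 0 -0.175; 25.1 8.3 2.8 0 0 -0.175; 23.2 12.5 2.9 0 0 -0.175; 20.7 16.4 2.9 0 0 -0.175; 17.5 19.7 2.9 0 0 -0.175; 13.8 22.5 2.9 0 0 -0.175")

```text
t: 42.15
eef_pos: [0.5776, -0.1205, 0.0909]
ee_rot: [3.141, 0.002, -0.048]
force: [0.6, 0.2, 0.5]
width: 0.0437
```

step_arm(commands="9.7 24.5 2.9 0 0 -0.175; 5.3 25.9 2.9 0 0 -0.175; 0.7 26.4 2.9 0 0 -0.175; -3.9 26.1 2.8 0 0 -0.175; 0 0 0 0 0 0; 0 0 0 0 0 0; 0 0 0 0 0 0")

```text
t: 43.02
eef_pos: [0.6113, -0.2191, 0.0806]
ee_rot: [-3.141, 0.0, 0.645]
force: [-0.2, 0.0, -0.1]
width: 0.0441
```

```bash
python3 shot.py 16 top side;  python3 plan.py ".6108 -.22 .0135 .648" 70 .18
python3 - <<'E'
from ov import *
T=np.load("top16.npy",allow_pickle=True).item();S=np.load("side16.npy",allow_pickle=True).item()
f=lambda p,x,y:cv2.resize(cv2.cvtColor(p["frame"][y-35:y+35,x-35:x+35],cv2.COLOR_RGB2BGR),None,fx=5.5,fy=5.5,interpolation=cv2.INTER_CUBIC)
cv2.imwrite("pics/z16.png",np.hstack([f(T,205,200),f(S,290,250)]))
E
```

```text
43.12 [ 0.6115 -0.2191  0.081 ] [ 3.142 -0.     0.646] [ 0.1 -0.5 -0.2] 0.0442
t 43.12 pos [ 0.6115 -0.2191  0.081 ] rot [ 3.142 -0.     0.646] F [ 0.1 -0.5 -0.2] w 0.0442 q [-0.04  0.44 -0.23 -0.   -0.9   2.26]
-1.2 0.3 67.5 0 0 -0.002
end [ 0.6108 -0.22    0.0135] [ 3.142 -0.     0.648] 1
```

View pics/z16.png

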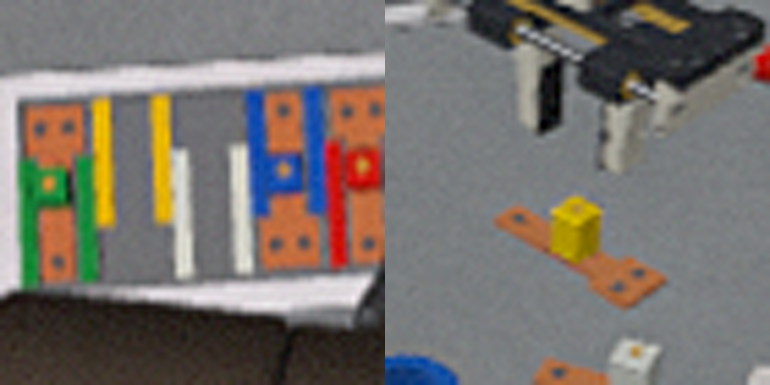

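Green, blue and red are seated the right way. Take yellow.

step_arm(commands="-1.2 0.3 25 0 0 -0.002; 0 0 21 0 0 0; 0 0 12 0 0 0; 0 0 6 0 0 0; 0 0 3.5 0 0 0; 0 0 0 0 0 0; 0 0 0 0 0 0")

```text
t: 44.0
eef_pos: [0.6111, -0.2207, 0.0139]
ee_rot: [3.141, -0.001, 0.648]
force: [-0.2, -0.2, 0.4]
width: 0.044
```

step_arm(commands="0 0 0 0 0 0; 0 0 0 0 0 0; 0 0 0 0 0 0; 0 0 0 0 0 0; 0 0 0 0 0 0", jaw=0)

```text
t: 44.62
eef_pos: [0.6109, -0.2207, 0.0135]
ee_rot: [3.141, -0.0, 0.648]
force: [-0.8, 0.9, 2.0]
width: 0.0218
```

```bash
python3 plan.py ".6108 -.2200 .10 .648 .4947 .2232 .10 -1.455" 55 .18
```

```text
t 44.62 pos [ 0.6109 -0.2207  0.0135] rot [ 3.141 -0.     0.648] F [-0.8  0.9  2. ] w 0.0218 q [-0.05  0.52 -0.28  0.   -0.77  2.27]
0.2 -0.3 -43.2 0 0 0; 0.2 -0.3 -43.3 0 0 0; 14.6 -35.3 0 0 0 0.175; 8.2 -37.3 0 0 0 0.175; 1.6 -38.1 0 0 0 0.175; -5 -37.9 0 0 0 0.175; -11.6 -36.3 0 0 0 0.175; -17.7 -33.9 0 0 0 0.175
-23.4 -30.2 0 0 0 0.175; -28.2 -25.6 0 0 0 0.175; -32.3 -20.4 0 0 0 0.175; -35.4 -14.4 0 0 0 0.175; -37.3 -8.1 0 0 0 0.175; -38.2 -1.5 -0.1 0 0 0.175
end [0.4947 0.2233 0.1   ] [-3.141 -0.    -1.452] 14
```

step_arm(commands="0.2 -0.3 -20 0 0 0; 0.2 -0.3 -43 0 0 0; 0 0 -23.5 0 0 0; 14.6 -35.3 0 0 0 0.175; 8.2 -37.3 0 0 0 0.175; 1.6 -38.1 0 0 0 0.175; -5 -37.9 0 0 0 0.175; -11.6 -36.3 0 0 0 0.175")

```text
t: 45.62
eef_pos: [0.5616, -0.0342, 0.0995]
ee_rot: [3.142, 0.001, -0.233]
force: [-0.0, 0.2, -0.8]
width: 0.0219
```

step_arm(commands="-17.7 -33.9 0 0 0 0.175; -23.4 -30.2 0 0 0 0.175; -28.2 -25.6 0 0 0 0.175; -32.3 -20.4 0 0 0 0.175; -35.4 -14.4 0 0 0 0.175; -37.3 -8.1 0 0 0 0.175; -38.2 -1.5 0 0 0 0.175; 0 0 0 0 0 0")

```text
t: 46.62
eef_pos: [0.494, 0.2254, 0.0996]
ee_rot: [3.141, 0.0, -1.452]
force: [-0.0, -0.0, -1.9]
width: 0.022
```

step_arm(commands="0 0 0 0 0 0; 0 0 0 0 0 0")

```text
t: 46.88
eef_pos: [0.4946, 0.2225, 0.0997]
ee_rot: [3.141, -0.0, -1.452]
force: [-0.0, -1.0, -2.0]
width: 0.0215
```

```bash
python3 shot.py 17 top side;  python3 plan.py ".4947 .2232 .037 -1.455" 70 .18
python3 - <<'E'
from ov import *
T=np.load("top17.npy",allow_pickle=True).item();S=np.load("side17.npy",allow_pickle=True).item()
f=lambda p,x,y:cv2.resize(cv2.cvtColor(p["frame"][y-35:y+35,x-35:x+35],cv2.COLOR_RGB2BGR),None,fx=5.5,fy=5.5,interpolation=cv2.INTER_CUBIC)
cv2.imwrite("pics/z17.png",np.hstack([f(T,195,200),f(S,235,185)]))
E
```

```text
46.98 [0.4948 0.2225 0.0998] [ 3.141 -0.    -1.452] [ 0.9  0.5 -1.6] 0.0219
t 46.98 pos [0.4948 0.2225 0.0998] rot [ 3.141 -0.    -1.452] F [ 0.9  0.5 -1.6] w 0.0219 q [ 0.78  0.27 -0.45 -0.   -0.85 -0.67]
-0.7 0 62.8 0 0 0.003
end [0.4947 0.2232 0.037 ] [ 3.141 -0.    -1.455] 1
```

View pics/z17.png

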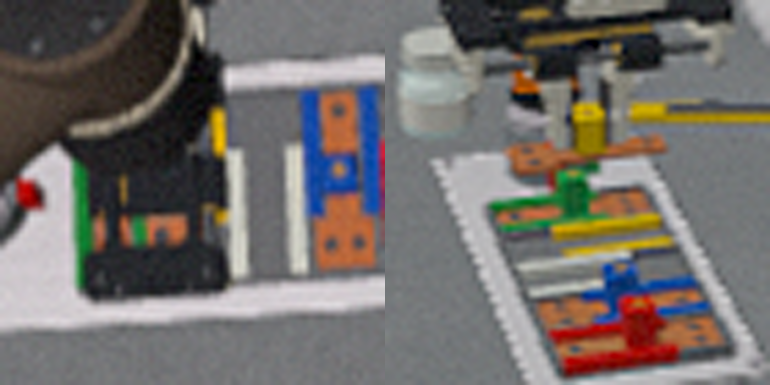

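step_arm(commands="-0.6 0 25 0 0 0.003; 0 0 27 0 0 0; 0 0 10 0 0 0; 0 0 2 0 0 0; 0 0 2 0 0 0; 0 0 2 0 0 0; 0 0 0 0 0 0")

```text
t: 47.85
eef_pos: [0.4947, 0.224, 0.0322]
ee_rot: [-3.141, 0.0, -1.455]
force: [-1.4, -0.4, -1.2]
width: 0.0216
```

step_arm(commands="0 0 2 0 0 0; 0 0 0 0 0 0; 0 0 2 0 0 0; 0 0 0 0 0 0; 0 0 2 0 0 0; 0 0 0 0 0 0")

```text
t: 48.6
eef_pos: [0.4945, 0.2238, 0.0257]
ee_rot: [3.141, -0.0, -1.455]
force: [0.6, -0.1, -1.4]
width: 0.0216
```

step_arm(commands="0 0 0.4 0 0 0; 0 0 0 0 0 0; 0 0 0 0 0 0; 0 0 0 0 0 0", jaw=44)

```text
t: 49.1
eef_pos: [0.4947, 0.2239, 0.0256]
ee_rot: [-3.141, 0.0, -1.455]
force: [0.5, -0.2, 1.0]
width: 0.0439
```

step_arm(commands="0 0 -30 0 0 0; 0 0 -40 0 0 0; 0 0 -20 0 0 0; 0 0 0 0 0 0; 0 0 0 0 0 0")

```text
t: 49.72
eef_pos: [0.4942, 0.2236, 0.1149]
ee_rot: [3.141, -0.0, -1.455]
force: [-0.9, 0.1, -0.3]
width: 0.0439
```

```bash
python3 shot.py 18 top; python3 run2.py 18 white; python3 plan.py ".6145 -.3546 .08 -2.156" 55 .18
```

```text
49.77 [0.4941 0.2235 0.1146] [ 3.140e+00 -1.000e-03 -1.455e+00] [ 0.9 -0.7  0.5] 0.0441
white [ 0.6131 -0.3553 -0.5869] 0.212
car [0.4985 0.1747 0.1164] 42.133750915527344 knob 0.4775549277675781 0.35343536948375476
t 49.77 pos [0.4941 0.2235 0.1146] rot [ 3.140e+00 -1.000e-03 -1.455e+00] F [ 0.9 -0.7  0.5] w 0.0441 q [ 0.79  0.25 -0.43 -0.   -0.89 -0.67]
53.5 -4.8 3.2 0 0 0.064; 53 -8.2 3.1 0 0 0.064; 52.4 -11.6 3.2 0 0 0.064; 51.6 -14.9 3.2 0 0 0.064; 50.5 -18.2 3.2 0 0 0.064; 49.2 -21.4 3.1 0 0 0.064; 47.8 -24.5 3.2 0 0 0.064; 46.1 -27.5 3.2 0 0 0.064
44.2 -30.4 3.2 0 0 0.064; 42.3 -33.1 3.1 0 0 0.064; 40 -35.8 3.2 0 0 0.064
end [ 0.6145 -0.3546  0.08  ] [ 3.141e+00 -1.000e-03 -2.159e+00] 11
```

step_arm(commands="53.5 -4.8 3.2 0 0 0.064; 53 -8.2 3.1 0 0 0.064; 52.4 -11.6 3.2 0 0 0.064; 51.6 -14.9 3.2 0 0 0.064; 50.5 -18.2 3.2 0 0 0.064; 49.2 -21.4 3.1 0 0 0.064; 47.8 -24.5 3.2 0 0 0.064; 46.1 -27.5 3.2 0 0 0.064")

```text
t: 50.78
eef_pos: [0.5819, -0.1982, 0.0886]
ee_rot: [3.14, -0.001, -1.969]
force: [1.2, -0.4, 0.1]
width: 0.044
```

step_arm(commands="44.2 -30.4 3.2 0 0 0.064; 42.3 -33.1 3.1 0 0 0.064; 40 -35.8 3.2 0 0 0.064; 0 0 0 0 0 0; 0 0 0 0 0 0; 0 0 0 0 0 0")

```text
t: 51.52
eef_pos: [0.615, -0.353, 0.0802]
ee_rot: [3.141, -0.0, -2.157]
force: [0.0, 0.3, 0.5]
width: 0.0441
```

```bash
python3 shot.py 19 top side;  python3 plan.py ".6145 -.3546 .0135 -2.157" 70 .18
python3 - <<'E'
from ov import *
T=np.load("top19.npy",allow_pickle=True).item();S=np.load("side19.npy",allow_pickle=True).item()
f=lambda p,x,y:cv2.resize(cv2.cvtColor(p["frame"][y-35:y+35,x-35:x+35],cv2.COLOR_RGB2BGR),None,fx=5.5,fy=5.5,interpolation=cv2.INTER_CUBIC)
cv2.imwrite("pics/z19.png",np.hstack([f(T,205,200),f(S,300,270)]))
E
```

```text
51.62 [ 0.6154 -0.353   0.0808] [-3.141  0.    -2.157] [0.2 0.4 0. ] 0.0439
t 51.62 pos [ 0.6154 -0.353   0.0808] rot [-3.141  0.    -2.157] F [0.2 0.4 0. ] w 0.0439 q [-0.25  0.53 -0.08 -0.   -0.97 -0.34]
1.8 -0.1 67.3 0 0 0
end [ 0.6145 -0.3546  0.0135] [-3.141  0.    -2.157] 1
```

View pics/z19.png

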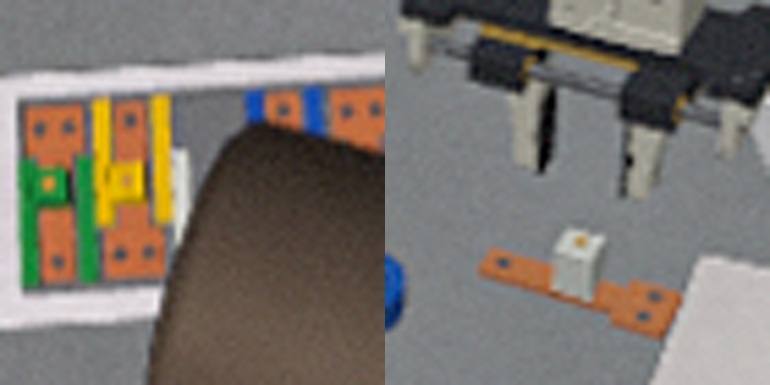

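Run:
```python
from ov import *
T=np.load("top18.npy",allow_pickle=True).item();S=np.load("side19.npy",allow_pickle=True).item()
im=cv2.cvtColor(T["frame"],cv2.COLOR_RGB2BGR)
k=5.5;x0,y0=340,95
A=cv2.resize(im[y0:y0+100,x0:x0+140],None,fx=k,fy=k,interpolation=cv2.INTER_CUBIC)
c,s=np.cos(-.586),np.sin(-.586)
for z,col in((.08,(0,0,255)),(.14,(0,255,0))):
    P=np.array([[a*c-b*s+.6130,a*s+b*c-.3553,z] for a,b in((-.0965,-.039),(.0965,-.039),(.0965,.039),(-.0965,.039))])
    poly(A,T,P,k,np.array([x0,y0]),col)
cv2.imwrite("pics/box.png",A)
x0,y0=250,220
im=cv2.cvtColor(S["frame"],cv2.COLOR_RGB2BGR)
B=cv2.resize(im[y0:y0+110,x0:x0+150],None,fx=5,fy=5,interpolation=cv2.INTER_CUBIC)
P[:,2]=.08
poly(B,S,P,5,np.array([x0,y0]),(0,0,255))
cv2.imwrite("pics/box2.png",B)
```

```text
(no output)
```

View pics/box.png

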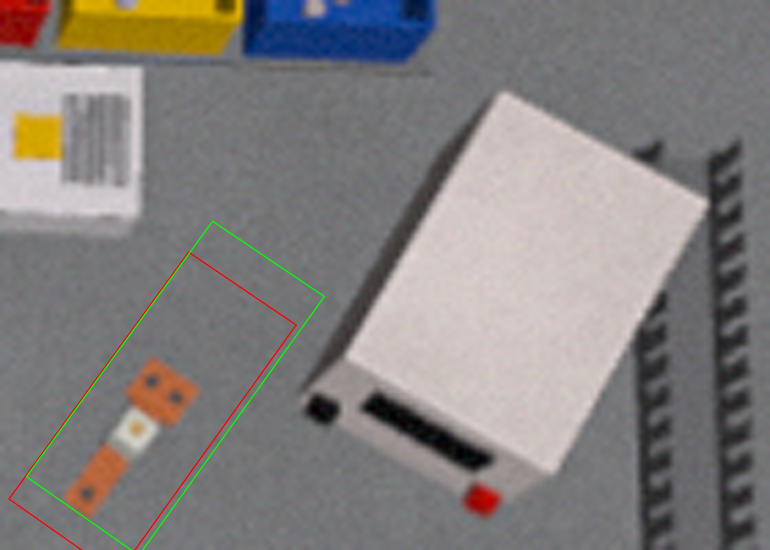

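View pics/box2.png

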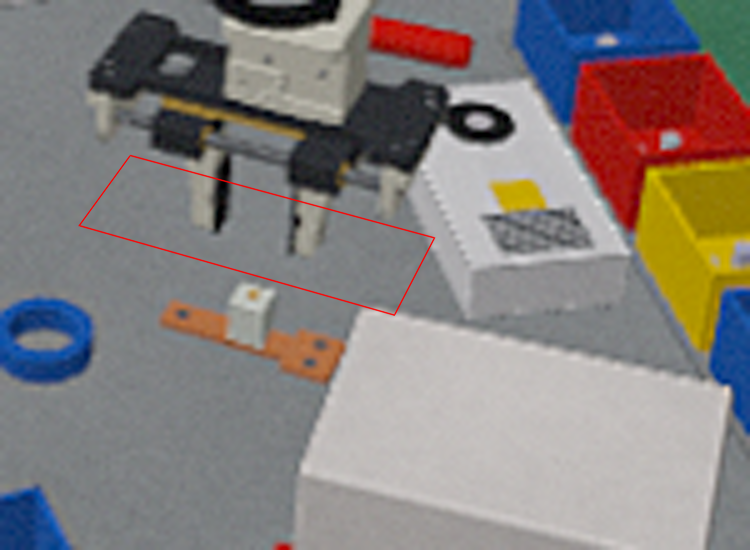

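step_arm(commands="1.8 -0.1 25 0 0 0; 0 0 21 0 0 0; 0 0 12 0 0 0; 0 0 6 0 0 0; 0 0 3.3 0 0 0; 0 0 0 0 0 0; 0 0 0 0 0 0")

```text
t: 52.5
eef_pos: [0.6146, -0.3559, 0.0139]
ee_rot: [-3.141, 0.0, -2.159]
force: [-0.4, 0.1, 0.1]
width: 0.0442
```

step_arm(commands="0 0 0 0 0 0; 0 0 0 0 0 0; 0 0 0 0 0 0; 0 0 0 0 0 0; 0 0 0 0 0 0", jaw=0)

```text
t: 53.12
eef_pos: [0.6143, -0.3557, 0.0134]
ee_rot: [-3.142, -0.0, -2.159]
force: [-1.2, 1.0, 1.0]
width: 0.0219
```

```bash
python3 plan.py ".6145 -.3548 .10 -2.157 .5002 .1755 .10 -1.455" 55 .18
```

```text
t 53.12 pos [ 0.6143 -0.3557  0.0134] rot [-3.142 -0.    -2.159] F [-1.2  1.   1. ] w 0.0219 q [-0.25  0.6  -0.13  0.   -0.84 -0.34]
-0.4 0.2 -43.3 0 0 -0.001; -0.5 0.1 -43.3 0 0 -0.001; -37.9 38.9 0 0 0 -0.07; -40.4 36.1 0 0 0 -0.07; -43 33.1 0 0 0 -0.07; -45.1 30.2 0 0 0 -0.07; -47.1 26.8 0 0 0 -0.07; -48.9 23.5 0 0 0 -0.07
-50.4 20.1 0 0 0 -0.07; -51.7 16.4 0 0 0 -0.07; -52.7 12.8 0 0 0 -0.07; -53.5 9.1 0 0 0 -0.07
end [0.5002 0.1755 0.1   ] [-3.142 -0.    -1.457] 12
```

step_arm(commands="-0.4 0.2 -20 0 0 0; -0.5 0.1 -43 0 0 0; 0 0 -23.6 0 0 0; -37.9 38.9 0 0 0 -0.07; -40.4 36.1 0 0 0 -0.07; -43 33.1 0 0 0 -0.07; -45.1 30.2 0 0 0 -0.07; -47.1 26.8 0 0 0 -0.07")

```text
t: 54.12
eef_pos: [0.5578, -0.0879, 0.1012]
ee_rot: [-3.14, 0.001, -1.806]
force: [1.7, 0.1, -1.2]
width: 0.0219
```

step_arm(commands="-48.9 23.5 0 0 0 -0.07; -50.4 20.1 0 0 0 -0.07; -51.7 16.4 0 0 0 -0.07; -52.7 12.8 0 0 0 -0.07; -53.5 9.1 0 0 0 -0.07; 0 0 0 0 0 0; 0 0 0 0 0 0; 0 0 0 0 0 0")

```text
t: 55.12
eef_pos: [0.5014, 0.1748, 0.1002]
ee_rot: [-3.141, 0.0, -1.46]
force: [-0.5, 0.1, -1.9]
width: 0.0219
```

```bash
python3 shot.py 20 top side;  python3 plan.py ".5002 .1755 .037 -1.455" 70 .18
python3 - <<'E'
from ov import *
T=np.load("top20.npy",allow_pickle=True).item();S=np.load("side20.npy",allow_pickle=True).item()
f=lambda p,x,y:cv2.resize(cv2.cvtColor(p["frame"][y-35:y+35,x-35:x+35],cv2.COLOR_RGB2BGR),None,fx=5.5,fy=5.5,interpolation=cv2.INTER_CUBIC)
cv2.imwrite("pics/z20.png",np.hstack([f(T,205,200),f(S,240,190)]))
E
```

```text
55.23 [0.5015 0.1747 0.1   ] [ 3.142  0.    -1.461] [ 0.8 -0.  -2.2] 0.0217
t 55.23 pos [0.5015 0.1747 0.1   ] rot [ 3.142  0.    -1.461] F [ 0.8 -0.  -2.2] w 0.0217 q [ 0.7   0.25 -0.48 -0.   -0.85 -0.59]
-0.9 1.2 63 0 0 -0.006
end [0.5002 0.1755 0.037 ] [ 3.142  0.    -1.455] 1
```

View pics/z20.png

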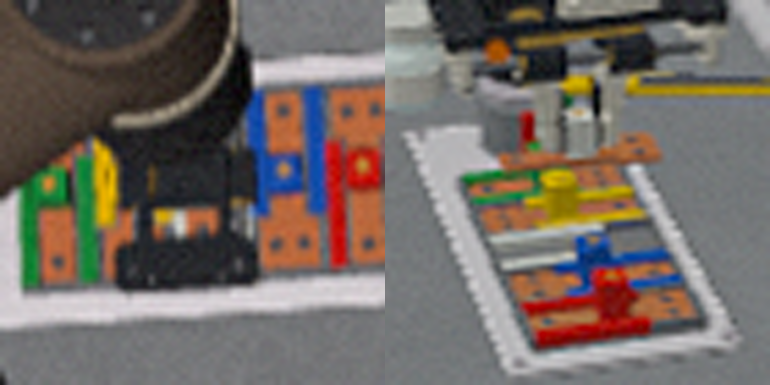

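step_arm(commands="-0.9 1.2 25 0 0 -0.006; 0 0 27 0 0 0; 0 0 10 0 0 0; 0 0 2 0 0 0; 0 0 2 0 0 0; 0 0 2 0 0 0; 0 0 0 0 0 0")

```text
t: 56.1
eef_pos: [0.5001, 0.1767, 0.0322]
ee_rot: [-3.141, 0.0, -1.453]
force: [-0.3, 0.2, -2.0]
width: 0.022
```

step_arm(commands="0 0 2 0 0 0; 0 0 0 0 0 0; 0 0 2 0 0 0; 0 0 0 0 0 0; 0 0 2 0 0 0; 0 0 0 0 0 0")

```text
t: 56.85
eef_pos: [0.4999, 0.1764, 0.0257]
ee_rot: [3.141, -0.0, -1.453]
force: [0.2, -0.8, -1.5]
width: 0.0214
```

step_arm(commands="0 0 0.4 0 0 0; 0 0 0 0 0 0; 0 0 0 0 0 0; 0 0 0 0 0 0", jaw=44)

```text
t: 57.35
eef_pos: [0.5001, 0.1765, 0.0256]
ee_rot: [-3.141, 0.0, -1.453]
force: [-0.3, -0.1, -0.2]
width: 0.044
```

step_arm(commands="0 0 -30 0 0 0; 0 0 -50 0 0 0; 0 0 -50 0 0 0; 0 0 -20 0 0 0; 0 0 0 0 0 0")

```text
t: 57.98
eef_pos: [0.5008, 0.1771, 0.1774]
ee_rot: [-3.138, 0.002, -1.453]
force: [-0.1, -0.1, 0.0]
width: 0.0443
```

```bash
python3 plan.py ".4796 .3545 .17 -.146" 55 .18
```

```text
t 57.98 pos [0.5008 0.1771 0.1774] rot [-3.138e+00  2.000e-03 -1.453e+00] F [-0.1 -0.1  0. ] w 0.0443 q [ 0.71  0.16 -0.38  0.   -1.02 -0.59]
-22.3 0 1 -0.001 0 -0.163; -22.1 -3.6 1 -0.001 0 -0.163; -21.1 -7.1 0.9 -0.001 0 -0.163; -19.8 -10.5 1 -0.001 0 -0.163; -17.7 -13.5 0.9 -0.001 0 -0.163; -15.4 -16.2 1 -0.001 0 -0.163; -12.4 -18.5 0.9 -0.001 0 -0.163; -9.4 -20.3 0.9 -0.001 0 -0.163
end [0.4795 0.3545 0.17  ] [ 3.139e+00  2.000e-03 -1.490e-01] 8
```

step_arm(commands="-22.3 0 1 0 0 -0.163; -22.1 -3.6 1 0 0 -0.163; -21.1 -7.1 0.9 0 0 -0.163; -19.8 -10.5 1 0 0 -0.163; -17.7 -13.5 0.9 0 0 -0.163; -15.4 -16.2 1 0 0 -0.163; -12.4 -18.5 0.9 0 0 -0.163; -9.4 -20.3 0.9 0 0 -0.163")

```text
t: 58.98
eef_pos: [0.4781, 0.3541, 0.1663]
ee_rot: [3.14, 0.001, -0.144]
force: [-0.8, 0.7, 0.7]
width: 0.0439
```

step_arm(commands="0 0 0 0 0 0; 0 0 0 0 0 0; 0 0 0 0 0 0")

```text
t: 59.35
eef_pos: [0.4787, 0.3531, 0.1676]
ee_rot: [3.141, 0.0, -0.151]
force: [-0.1, 0.8, -0.2]
width: 0.0441
```

```bash
python3 shot.py 21 top side;  python3 plan.py ".4796 .3545 .09 -.146" 90 .18
python3 - <<'E'
from ov import *
T=np.load("top21.npy",allow_pickle=True).item();S=np.load("side21.npy",allow_pickle=True).item()
f=lambda p,x,y:cv2.resize(cv2.cvtColor(p["frame"][y-35:y+35,x-35:x+35],cv2.COLOR_RGB2BGR),None,fx=5.5,fy=5.5,interpolation=cv2.INTER_CUBIC)
cv2.imwrite("pics/z21.png",np.hstack([f(T,210,200),f(S,240,180)]))
# seat check: fit each bracket at z=.017 vs nest
C=(.4987,.1750,.1155)
for k,y,fl in(("green",.096,0),("yellow",.048,1),("white",0,0),("blue",-.048,1),("red",-.096,0)):
    q0=(C[0]-y*np.sin(C[2]),C[1]+y*np.cos(C[2]),C[2]+fl*np.pi)
    q,s=fit_bracket([T],None,z0=.017,q0=q0); d=q-q0
    c,sn=np.cos(C[2]),np.sin(C[2]); print(k,"dx,dy mm",round(1000*(c*d[0]+sn*d[1]),1),round(1000*(-sn*d[0]+c*d[1]),1),"yaw",round(d[2],3),round(s,3))
E
```

```text
59.45 [0.4788 0.3533 0.1679] [ 3.142  0.    -0.15 ] [-0.3 -0.5  0.2] 0.044
t 59.45 pos [0.4788 0.3533 0.1679] rot [ 3.142  0.    -0.15 ] F [-0.3 -0.5  0.2] w 0.044 q [ 0.96  0.28 -0.26 -0.   -1.04  0.46]
0.6 -1.4 77.9 0 0 -0.004
end [0.4796 0.3545 0.09  ] [ 3.142  0.    -0.146] 1
green dx,dy mm 1.3 1.9 yaw 0.029 0.225
yellow dx,dy mm 0.6 2.7 yaw 0.011 0.121
white dx,dy mm 0.2 -1.2 yaw -0.06 0.243
blue dx,dy mm 1.8 1.9 yaw -0.011 0.296
red dx,dy mm 0.9 -5.4 yaw 0.248 0.224
```

View pics/z21.png

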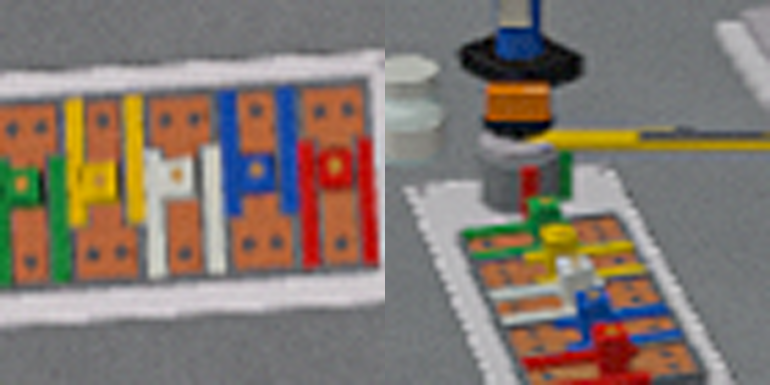

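step_arm(commands="0.6 -1.4 30 0 0 -0.004; 0 0 30 0 0 0; 0 0 15 0 0 0; 0 0 8 0 0 0; 0 0 3 0 0 0; 0 0 0 0 0 0; 0 0 0 0 0 0", jaw=34)

```text
t: 60.32
eef_pos: [0.4799, 0.3555, 0.0826]
ee_rot: [-3.14, -0.001, -0.145]
force: [0.4, 0.1, -0.5]
width: 0.0342
```

step_arm(commands="0 0 0 0 0 0; 0 0 0 0 0 0; 0 0 0 0 0 0; 0 0 0 0 0 0; 0 0 0 0 0 0", jaw=0, grip_force=25)

```text
t: 60.95
eef_pos: [0.4794, 0.3544, 0.0819]
ee_rot: [3.14, 0.0, -0.145]
force: [0.3, -4.9, 3.9]
width: 0.0154
```

step_arm(commands="0 0.5 2 0 0 0; 0 0 2 0 0 0; 0 0 2 0 0 0; 0 0 2 0 0 0; 0 0 0 0 0 0; 0 0 0 0 0 0")

```text
t: 61.7
eef_pos: [0.4794, 0.3544, 0.0741]
ee_rot: [3.141, -0.0, -0.145]
force: [-1.9, -4.1, 6.7]
width: 0.0162
```

step_arm(commands="0 0 1 0 0 0; 0 0 0 0 0 0; 0 0 1 0 0 0; 0 0 0 0 0 0")

```text
t: 62.2
eef_pos: [0.4795, 0.3544, 0.0739]
ee_rot: [-3.142, -0.001, -0.144]
force: [-7.4, -7.3, 22.3]
width: 0.0158
```

step_arm(commands="0 0 0 0 0 0.06; 0 0 0 0 0 0.1; 0 0 0 0 0 0.13; 0 0 0 0 0 0.13; 0 0 0 0 0 0")

```text
t: 62.82
eef_pos: [0.4795, 0.3544, 0.0739]
ee_rot: [-3.141, -0.001, -0.566]
force: [-6.9, -7.9, 23.3]
width: 0.0161
```

step_arm(commands="0 0 0 0 0 0.13; 0 0 0 0 0 0.13; 0 0 0 0 0 0.13; 0 0 0 0 0 0.13; 0 0 0 0 0 0.13; 0 0 0 0 0 0.1; 0 0 0 0 0 0")

```text
t: 63.7
eef_pos: [0.4795, 0.3544, 0.0739]
ee_rot: [-3.141, -0.0, -1.316]
force: [-6.6, -7.3, 21.0]
width: 0.0156
```

step_arm(commands="0 0 0 0 0 0.1; 0 0 0 0 0 0.05; 0 0 0 0 0 0.02; 0 0 0 0 0 0; 0 0 0 0 0 0")

```text
t: 64.32
eef_pos: [0.4795, 0.3544, 0.0739]
ee_rot: [-3.141, -0.0, -1.483]
force: [-7.2, -7.3, 21.0]
width: 0.0158
```

Run:
```python
from h import *
s=get_state();print(s["moment"],s["ee_rot"])
```

```text
[-2.82115572  2.76552183  0.51624187] [-3.14076128e+00 -3.03074072e-04 -1.48309521e+00]
```

step_arm(commands="0 0 -3 0 0 0; 0 0 -3 0 0 0; 0 0 -3 0 0 0; 0 0 0 0 0 0; 0 0 0 0 0 0", jaw=34)

```text
t: 64.95
eef_pos: [0.4791, 0.3546, 0.0803]
ee_rot: [3.141, -0.0, -1.485]
force: [-0.9, 0.4, 0.5]
width: 0.0338
```

step_arm(commands="0 0 -10 0 0 0; 0 0 -30 0 0 0; 0 0 -50 0 0 0; 0 0 -50 0 0 0; 0 0 -30 0 0 0; 0 0 0 0 0 0; 0 0 0 0 0 0")

```text
t: 65.82
eef_pos: [0.4791, 0.3544, 0.2506]
ee_rot: [3.141, 0.0, -1.485]
force: [0.3, 0.3, -0.4]
width: 0.0339
```

```bash
python3 plan.py ".5 -.1 .28 -1.8 .5 -.35 .28 -1.8" 55 .18
```

```text
t 65.83 pos [0.4791 0.3544 0.2506] rot [ 3.141  0.    -1.485] F [ 0.3  0.3 -0.4] w 0.0339 q [ 0.96  0.22 -0.14 -0.   -1.22 -0.88]
50.5 2 -3.3 0 0 0.035; 50.5 0.3 -3.2 0 0 0.035; 50.6 -1.6 -3.3 0 0 0.035; 50.4 -3.2 -3.3 0 0 0.035; 50.3 -5.1 -3.2 0 0 0.035; 50.1 -6.8 -3.3 0 0 0.035; 49.8 -8.6 -3.2 0 0 0.035; 49.4 -10.2 -3.3 0 0 0.035
49.1 -12.1 -3.3 0 0 0.035; 48.7 -11.4 0 0 0 0; 48.7 -11.3 0 0 0 0; 48.7 -11.4 0 0 0 0; 48.7 -11.3 0 0 0 0; 48.7 -11.4 0 0 0 0
end [ 0.5  -0.35  0.28] [ 3.141 -0.    -1.8  ] 14
```

step_arm(commands="50.5 2 -3.3 0 0 0.035; 50.5 0.3 -3.2 0 0 0.035; 50.6 -1.6 -3.3 0 0 0.035; 50.4 -3.2 -3.3 0 0 0.035; 50.3 -5.1 -3.2 0 0 0.035; 50.1 -6.8 -3.3 0 0 0.035; 49.8 -8.6 -3.2 0 0 0.035; 49.4 -10.2 -3.3 0 0 0.035")

```text
t: 66.82
eef_pos: [0.4973, -0.0509, 0.276]
ee_rot: [3.14, -0.001, -1.766]
force: [0.6, -0.7, 0.9]
width: 0.0342
```

step_arm(commands="49.1 -12.1 -3.3 0 0 0.035; 48.7 -11.4 0 0 0 0; 48.7 -11.3 0 0 0 0; 48.7 -11.4 0 0 0 0; 48.7 -11.3 0 0 0 0; 48.7 -11.4 0 0 0 0; 0 0 0 0 0 0; 0 0 0 0 0 0")

```text
t: 67.82
eef_pos: [0.4999, -0.3497, 0.2788]
ee_rot: [3.139, 0.001, -1.801]
force: [0.6, -0.3, -0.8]
width: 0.0341
```

```bash
python3 shot.py 22 top side
python3 - <<'E'
from ov import *
T=np.load("top22.npy",allow_pickle=True).item();S=np.load("side22.npy",allow_pickle=True).item()
f=lambda p,x,y:cv2.resize(cv2.cvtColor(p["frame"][y-32:y+32,x-60:x+55],cv2.COLOR_RGB2BGR),None,fx=6.5,fy=6.5,interpolation=cv2.INTER_CUBIC)
cv2.imwrite("pics/z22.png",f(T,195,200)); 
g=lambda p:cv2.resize(cv2.cvtColor(p["frame"][145:230,195:290],cv2.COLOR_RGB2BGR),None,fx=4,fy=4,interpolation=cv2.INTER_CUBIC)
cv2.imwrite("pics/z22s.png",np.hstack([g(np.load("side0.npy",allow_pickle=True).item()),g(S)]))
E
```

```text
67.92 [ 0.5004 -0.3489  0.2798] [ 3.141  0.    -1.799] [ 0.1 -0.5  0.5] 0.0339
```

View pics/z22.png

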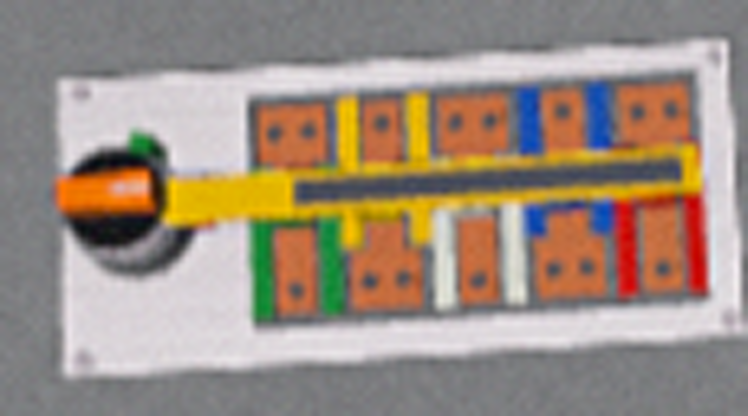

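View pics/z22s.png

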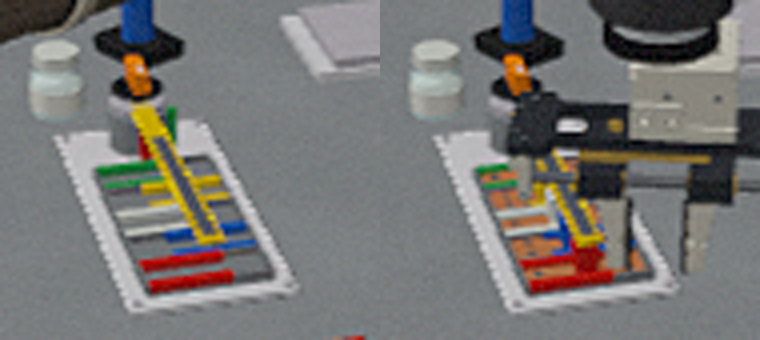

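View pics/top22.png

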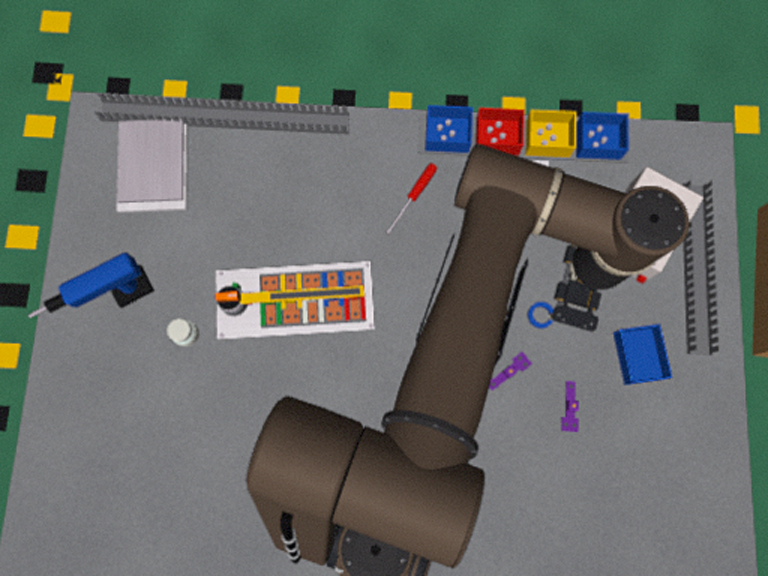

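Run:
```python
from ov import *
for c,box in(("top",(138,185,170,212)),("side",(218,155,242,176))):
  for n in("0","22"):
    p=np.load(f"{c}{n}.npy",allow_pickle=True).item(); x0,y0,x1,y1=box
    f=p["frame"][y0:y1,x0:x1].astype(float); w=np.clip((f[...,0]-1.4*f[...,1]-20),0,None)*(f[...,2]<90)
    yy,xx=np.mgrid[y0:y1,x0:x1]; print(c,n,(w*xx).sum()/w.sum(),(w*yy).sum()/w.sum(),w.sum())
    if c=="top":
        f=p["frame"].astype(float); m=(f[...,0]>150)&(f[...,1]>110)&(f[...,2]<90)
        yy,xx=np.nonzero(m[180:215,165:240]); 
        print("arm slope",np.polyfit(xx,yy,1))
d=[abs(np.load("top0.npy",allow_pickle=True).item()["frame"].astype(int)-np.load("top22.npy",allow_pickle=True).item()["frame"]).sum(2)]
```

```text
top 0 150.3177486910995 197.23120418848168 3820.000000000001
arm slope [-0.05833967 17.11612815]
top 22 150.37483457192306 197.2657029420747 3929.2000000000007
arm slope [-0.02092719 17.01675062]
side 0 228.74244725738396 163.53417721518986 1185.0000000000005
side 22 228.55459516669612 163.13159287352272 1133.8000000000002
```

Run:
```python
from ov import *
for n in("0","22"):
    p=np.load(f"top{n}.npy",allow_pickle=True).item(); f=p["frame"].astype(float)
    for a,b in((162,172),(236,243)):
        s=f[185:206,a:b]; w=np.clip(s[...,1]-s[...,2]-60,0,None)*(s[...,1]>.6*s[...,0])
        yy,xx=np.mgrid[185:206,a:b]; print(n,a,(w*yy).sum()/w.sum(),(w*xx).sum()/w.sum())
```

```text
0 162 198.3259351233897 166.34021418593824
0 236 193.60126891166422 239.84968277208395
22 162 198.4059608056614 166.35900925421885
22 236 193.84994602374954 239.76862180640518
```

```bash
python3 -c "
from station import *
print(job_done())"
```

```text
the job is handed in; nothing more can be done
None
```

The job is done and handed in at about 68 s of the 210 s. All five brackets were on the bench. I opened the hold-down arm, laid each bracket in the nest of its colour with the wide head in the wide end, then turned the arm back to locked and let go.

**What the last checks showed**
- **Knob:** in both cameras it sits within about 0.4 px of where it was at the start, so it has sprung up.
- **Hold-down arm:** in the top view its tip is about 0.25 px (roughly 1 mm) from its first locked position. It lies over all five brackets.
- **Brackets:** all five look flat and the right way round in their nests. Each was lowered to about 12 mm with no upward contact force, which is the home height. The gripper is clear of everything.
- **Other things on the bench:** I touched none of them. In the last top picture those in view are where they were; the robot hides the turquoise look-alike there.

**What failed or disagreed**
- **First knob grasp:** it closed on nothing above the bar. By touch, the fingertips stand only about 1–3 mm ahead of the reported tool point, not the stated 25 mm. I used the measured value from then on.
- **Camera offsets:** the top camera was about 1.5 mm off the robot in x, which I corrected. The side camera disagreed with it by several mm, so I used it only for looking.
- **Fit of the seated brackets:** this automatic check gave unreliable figures, worst for red at -5.4 mm and 0.25 rad. I put that down to the copper fit picking up the coloured cheeks and went by the close-up pictures.

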